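# Nest the glue warmer's pots and lock its collar

### The arm

A 7-joint arm with a two-finger parallel gripper is mounted at the origin on the work surface. World frame = base frame: x ahead of the robot, y to its left, z up, the work surface at z = 0. Lengths are in m, angles in rad, forces in N, time in s.
With the tool pointing down it reaches from about 0.425 to 0.95 m from the base axis. Payload 4.7 kg.
Tool frame: the origin (TCP) lies midway between the tips of the shut fingers; the grasp point (between the pads) lies 19 mm behind it; z points along the fingers, y is the line along which they close (so a half turn about z gives the same grasp; the last joint's range is limited). The gripper opens to 87 mm and grips with 3 to 60 N. Pads are 19 mm wide; open, the fingers measure 117 mm over their backs; the gripper's body (75 mm by 190 mm) begins 51 mm behind the grasp point.
Start: joints at [-1.366, 0.469, -0.049, 1.532, 0.024, 1.141, -0.082], TCP at [0.156, 0.657, 0.223] pointing down, gripper open.
Joint ranges: [-2.59, 2.59], [-0.33, 1.99], [-1.39, 1.29], [0.1, 2.45], [-1.04, 4.18], [0.21, 1.99], [-2.66, 2.66]. Speed limits (rad/s): [2.57, 2.57, 3.14, 3.14, 3.14, 3.14, 3.14].

### API

Orientations are given as a unit quaternion [w, x, y, z].
In Python, from bench import robot gives the robot as it stands.
- The arm moves only by the shell command python3 -m jog 'ROWS' [FORCE]. ROWS is JSON, a list of rows, each a list of 3 entries, a list of its own where there are three numbers: the shift along the tool's x, y, z each as a share of 15 cm, from -1 to 1, then the turn, a rotation vector about the tool's x, y, z each as a share of 180 degrees, from -1 to 1, then the closure, from 0 (fully open) to 1 (shut). A call has 1 to 12 rows; each row shifts and turns the commanded pose from where the row before left it, along the tool's axes as they then stand; what a row does not reach is not made up. A row lasts 1/12 s, in which the tool goes at most 41.7 mm and 7.16 degrees, less where a joint would pass 70% of its speed; a pose out of reach is approached as far as the arm can. A call with a number of a shift or a turn outside -1 to 1 is refused whole. A call with a gripper value outside its range is refused whole. The fingers move at their own pace and stop on an object; FORCE is the grip in N (left out, the last holds). Time passes only in rows, so rows that do not move let the fingers close. It gives the time, the measured TCP pose, the force, the opening and the grip force at its end, in the units of the state.
- robot.sense(): the state, without advancing time (a new reading comes with each control period).
- robot.camera(name): name is "scene" or "top" or "wrist"; returns the picture (420x560x3 uint8, red, green, blue); there is no depth.
- robot.calibration(name): a dict with "camera_matrix" (3x3 intrinsics, pixels), "D" ([k1, k2, p1, p2, k3] as OpenCV has them; the pictures are not rectified), "extrinsics" (4x4, takes a point from world to camera coordinates). Camera axes: x right, y down, z forward; pixel columns grow to the right and rows downward; lengths in m; the calibration is good to about 2 mm. A picture is of the moment at which its call begins: read the wrist's pose just before it. calibration takes no time and is no camera call; for the wrist camera it gives the pose at the moment of the call.
- robot.sign_off(): hands the job in; it is judged then, once.
Trained networks look in the newest picture that a camera, given by its name, has taken for a name from the list of things; names that differ only in an ending like _2 or _b are one class to them, and where a whole thing is asked for, a point or a joint stands for the part that bears it (a point fixed in the world has none). Each returns a list of dicts, best first, with "score" (0 to 1); they miss things now and then, are a little off and sometimes report something else, mostly with a low value. They report only what shows in the picture. A call takes as long as a camera call. They do not tell look-alikes from the thing itself.
- robot.trace(camera, thing): "mask" (420x560 bool, what is visible of it) and "box" ([left, top, right, bottom] in pixels, round what is visible of it).
- robot.landmark_of(camera, thing): "xy" ([column, row] in pixels: a listed point, or the origin of a listed thing).
The state is a dict: "clock": time; "joint_pos": joint angles; "qvel": joint speeds; "tau": joint torques, N m; "tool_pos": TCP position; "orientation": TCP orientation; "ft_force": force on the tool from outside, world axes, zero at the start; "wrist_torque": the same for the moment, N m; "finger_gap": finger opening in m; "grip_force": force on a finger pad.
Only numpy, scipy, OpenCV 4.12 (cv2) and the standard library are available. Lean on these libraries where they do the work, as an engineer would, in place of code of your own. Each camera call takes 0.05 s, during which the arm holds its last target. There are 200 camera calls.

### The job

Put the glue warmer together: set the wide steel pot upright in the warmer's water bath and the slim steel cup upright inside that pot, both right down on the bottom and set down rather than dropped. Once both are in, turn the warmer's lock collar by its upright post until the post stands over the locked tongue on the base. Do not bump the light bar above, and leave the mallet, the glue bottle and the gouge where they are.

Things in the scene. Friction and masses are not known exactly. Their poses are not given: they have to be found in the camera images.
- warmer: Glue warmer, fixed to the bench: round grey base 164 mm across and 30 mm high, on it an open steel water bath, outer diameter 104 mm, inner 92 mm, inner floor 30 mm and rim 75 mm above the bench. Origin: on the bath's vertical axis at bench height; z up. Its -x side faces the robot, within 0.25 rad.
- collar (a joint): Dark steel lock collar, outer diameter 132 mm, 32 to 50 mm above the bench, turning round the outside of the bath about its vertical axis, rad; stiff, stays where left. 0 fully unlocked, grows counter-clockwise seen from above, 1.2 locked (post over the tongue), stop at 1.45. The post's direction in the warmer's frame is 130 degrees + joint, counter-clockwise from +x.
- collar_post (a point): Grip point on the collar's upright round post: 18 mm diameter, its axis 100 mm from the bath's axis, free from 43 to 88 mm above the bench; a flat radial arm joins its foot to the collar. This point is on the post's axis, 68 mm above the bench.
- lock_mark (a point): Locked mark: the only tongue of the base, a flat 18 mm wide, 12 mm high grey bar with a thin steel rib along it that sticks out radially to 137 mm from the bath's axis. This point is on its top, 100 mm from the bath's axis, straight below the post's place when locked.
- pot: Wide steel pot, plain open cylinder, loose: outer diameter 66 mm, height 85 mm, wall 4 mm, bottom 5 mm thick. Origin: centre of the underside; z up. Stands on one of the two boards at the start.
- cup: Slim steel cup, plain open cylinder, loose: outer diameter 44 mm, height 115 mm, wall 4 mm, bottom 5 mm thick. Origin: centre of the underside; z up. Stands on the other board at the start.
- lamp: Bench light, fixed: level aluminium bar, 280 mm along this body's y, 22 mm wide, 14 mm high, underside 333 mm above the bench, crossing above the bath. From its -y end a level arm, 14 mm thick, leads to an upright rod (18 mm) at x 0.20, y -0.25 of this body, on a foot 110 mm across. Origin: at bench height below the bar's middle; z up.
- mallet: Wooden carver's mallet standing on its head, loose, not to be disturbed: head 76 mm across and 100 mm high, handle 28 mm across up to 193 mm. Origin: centre of the underside. Beside the pot or cup on one of the boards.
- bottle: White glue bottle standing, loose, not to be disturbed: 54 mm across, 165 mm high. Origin: centre of the underside. On the other board.
- gouge: Carving gouge lying on the bench in front of the warmer, loose, not to be disturbed: 210 mm long along its x, 26 mm high. Origin: below its middle.
- board_l: Plywood board fixed on the bench left of the warmer (seen from the robot), 220 x 120 x 10 mm, long along its x. Origin: centre of the underside. Pot or cup near its -x end, mallet or bottle near its +x end.
- board_r: The same board to the right of the warmer.
There are look-alikes about, which are no part of the job. What is shaped like the pot but purple is not meant.

How it is judged:
On the way, in this order (a step that is already met when the one before it is completed fails the run):
1. the pot stands in the bath and the cup stands in the pot, both right down (z of pot in the frame of warmer between 0.02 and 0.036 m and horizontal distance between pot and warmer below 0.018 m and angle between each of pot, cup's own z axis and vertical below 0.1 rad and z of cup in the frame of pot between -0.005 and 0.011 m and horizontal distance between cup and pot below 0.012 m), for 0.2 s.
2. the collar's post stands over the locked tongue (value of joint collar between 1.1 and 1.3 rad), for 0.2 s.
At the end, for the whole second after the job is handed in: The pot stands upright (within 0.1 rad) on the bath's floor (within 6 mm), the cup stands upright (within 0.1 rad) on the pot's bottom (within 6 mm), both at rest, and the collar reads 1.1 to 1.3 rad (locked mark at 1.2) and is still (all of step 1 and all of step 2 and linear speed of each of pot, cup below 0.02 m/s and velocity of joint collar between -0.05 and 0.05 rad/s); the robot touches nothing.
It fails at once if the mallet, the bottle or the gouge is shifted by more than 30 mm or knocked over (distance of any of mallet, bottle, gouge from where it was at the start of the episode above 0.03 m or angle between any of mallet, bottle's own z axis and vertical above 0.5 rad).
It fails at once if the bench light is bumped (more than 10 N) (contact force between anything else and lamp above 10 N).
It fails at once if the pot or the cup is dropped (falls free faster than 0.6 m/s, about 2 cm) ((linear speed of pot above 0.6 m/s and not (contact force between the fingers and pot above 0.2 N)) or (linear speed of cup above 0.6 m/s and not (contact force between the fingers and cup above 0.2 N))).
It also fails if it takes over 72 s, if anything falls off the work surface, if the arm or the gripper's body presses on something with over 40 N, if the wrist force passes 120 N, or if a joint passes its speed limit or range.

## Working session

There is one attempt and no reset: what is moved stays moved. The work goes in short steps, Python scripts to look and compute and a shell command to move; the robot and the scene stay as the last step left them, time stands still between calls to the robot, and variables do not carry over. Pictures are saved under pics/ and viewed, at most 12 in all, crops included, and the job is handed in when it is done.

```bash
mkdir -p pics; ls; cat > h.py <<'E'
import numpy as np, cv2, json
from bench import robot
from scipy.spatial.transform import Rotation as R
def ray(cam,xy):
    c=robot.calibration(cam);K=np.array(c["camera_matrix"]);D=np.array(c["D"]);T=np.array(c["extrinsics"])
    u=cv2.undistortPoints(np.array([[xy]],float),K,D)[0,0]
    return -T[:3,:3].T@T[:3,3], T[:3,:3].T@np.array([u[0],u[1],1.])
def onz(cam,xy,z):
    o,d=ray(cam,xy); return o+d*(z-o[2])/d[2]
def proj(cam,P):
    c=robot.calibration(cam);K=np.array(c["camera_matrix"]);D=np.array(c["D"]);T=np.array(c["extrinsics"])
    return cv2.projectPoints(np.array(P,float).reshape(-1,1,3),cv2.Rodrigues(T[:3,:3])[0],T[:3,3],K,D)[0][:,0]
def tri(a,b):
    (o1,d1),(o2,d2)=a,b
    A=np.stack([d1,-d2],1);s=np.linalg.lstsq(A,o2-o1,rcond=None)[0]
    p,q=o1+s[0]*d1,o2+s[1]*d2
    return (p+q)/2,np.linalg.norm(p-q)
E
python3 - <<'E'
from h import *
np.set_printoptions(precision=3,suppress=True)
ims=[]
for c in ("scene","top"):
    im=robot.camera(c); ims.append(im); cv2.imwrite(f"pics/{c}0.png",cv2.cvtColor(im,cv2.COLOR_RGB2BGR))
    o,d=ray(c,(280,210)); print(c,o,d)
H={'warmer':0,'collar_post':.068,'lock_mark':.012,'pot':.01,'cup':.01,'lamp':0,'mallet':.01,'bottle':.01,'gouge':0,'board_l':0,'board_r':0}
for t,z in H.items():
    for c in ("scene","top"):
        for l in robot.landmark_of(c,t)[:3]:
            print(t,c,round(l["score"],2),np.round(l["xy"],1),onz(c,l["xy"],z)[:2])
s=robot.sense();print(s)
E
```

```text
pics
scene [ 1.068 -0.518  0.952] [-0.478  0.446 -0.757]
top [ 0.349 -0.011  1.027] [ 0.154  0.004 -0.988]
warmer scene 0.8 [319.5 271.4] [ 0.661 -0.018]
warmer top 0.6 [286.4 153.5] [ 0.656 -0.027]
collar_post scene 0.75 [309.3 217.2] [0.571 0.036]
collar_post top 0.68 [260.7 179.3] [0.574 0.038]
lock_mark scene 0.68 [281.4 246.1] [ 0.557 -0.038]
lock_mark top 0.63 [290.7 188.5] [ 0.561 -0.035]
pot scene 0.68 [148.3 251.4] [ 0.358 -0.268]
pot scene 0.61 [175.9 282.4] [ 0.469 -0.272]
pot top 0.73 [386.1 271.3] [ 0.348 -0.265]
pot top 0.66 [385.5 222.1] [ 0.47 -0.27]
pot top 0.4 [261.  179.2] [0.587 0.04 ]
cup scene 0.38 [176.9 284.1] [ 0.474 -0.272]
cup top 0.78 [151.1 230.7] [0.462 0.319]
cup top 0.62 [270.7 249.7] [0.409 0.019]
lamp top 0.41 [402.7 208.6] [ 0.505 -0.32 ]
mallet scene 0.74 [154.  340.1] [ 0.551 -0.383]
mallet top 0.93 [423.7 192. ] [ 0.545 -0.375]
bottle scene 0.58 [394.1 185.4] [0.613 0.306]
bottle top 0.73 [155.4 175.9] [0.604 0.312]
gouge scene 0.57 [253.5 199.6] [0.395 0.018]
gouge top 0.73 [270.3 253.2] [0.401 0.02 ]
board_l scene 0.69 [372.5 172.3] [0.539 0.311]
board_l scene 0.6 [166.1 317. ] [ 0.519 -0.334]
board_l top 0.91 [156.  204.3] [0.531 0.311]
board_l top 0.91 [404.2 204.5] [ 0.515 -0.324]
board_r scene 0.69 [372.5 172.3] [0.539 0.311]
board_r scene 0.6 [166.1 317. ] [ 0.519 -0.334]
board_r top 0.91 [156.  204.3] [0.531 0.311]
board_r top 0.91 [404.2 204.5] [ 0.515 -0.324]
{'clock': 1.2, 'joint_pos': array([-1.366,  0.469, -0.049,  1.533,  0.024,  1.141, -0.082]), 'qvel': array([-0.001, -0.   ,  0.   ,  0.   , -0.   ,  0.001, -0.   ]), 'tau': array([ -0.   , -50.783,  -0.081, -23.645,  -0.061,   0.031,   0.   ]), 'tool_pos': array([0.156, 0.657, 0.223]), 'orientation': array([-0.   ,  0.117,  0.993,  0.   ]), 'ft_force': array([ 0.096, -0.065,  0.711]), 'wrist_torque': array([-0.08 ,  0.033,  0.019]), 'grip_force': 0.0, 'finger_gap': 0.08715868480943624}
```

```bash
python3 -c "
import cv2,numpy as np
a=cv2.imread('pics/scene0.png');b=cv2.imread('pics/top0.png')
cv2.imwrite('pics/v1.png',cv2.resize(a,(800,600)));cv2.imwrite('pics/v2.png',cv2.resize(b,(800,600)))"
```

```text
(no output)
```

View pics/v1.png

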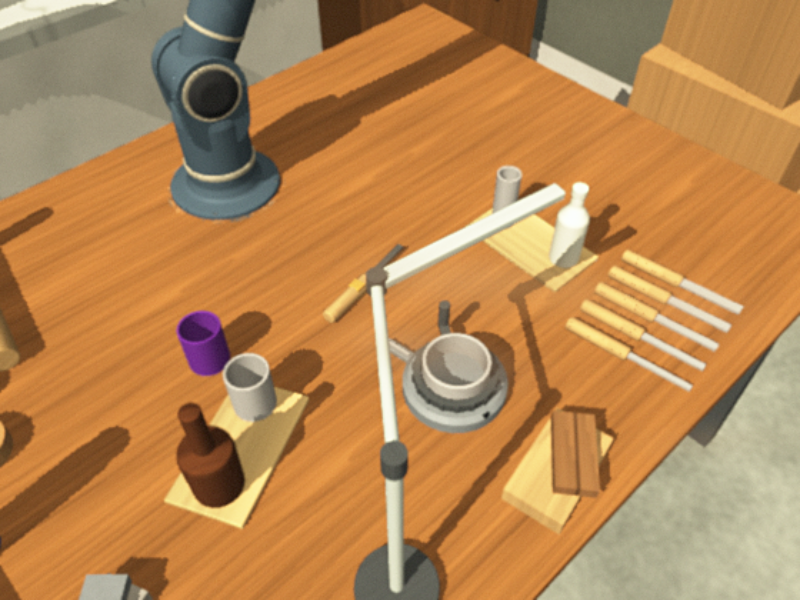

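View pics/v2.png

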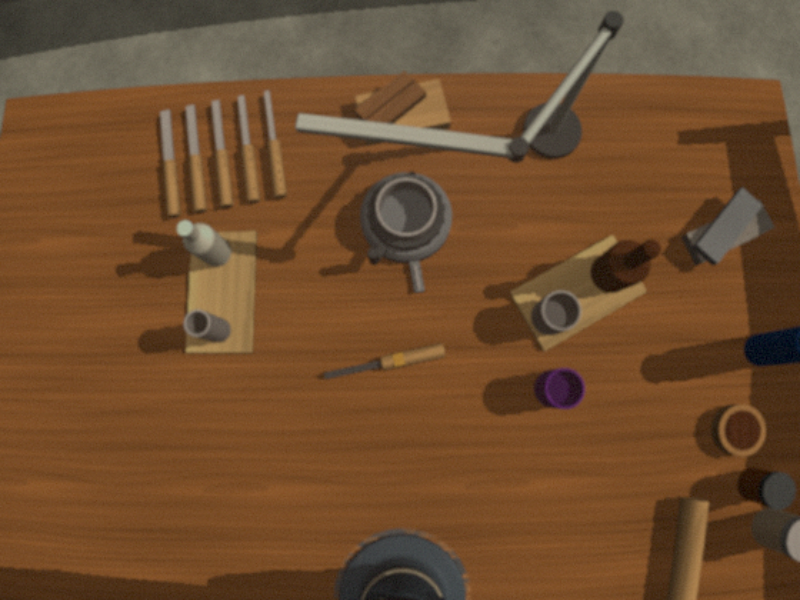

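The scene view (800 px wide) shows the warmer at (455,375), the grey pot at (250,385) on the right board beside the brown mallet, and the purple look-alike at (203,342). The cup is at (507,185) and the bottle at (570,235). The gouge lies at (365,285). The lamp bar crosses above the bath. The top view agrees, with the pot at (558,312), the cup at (205,325) and the post at (375,253). Next I'll refine the positions by fitting silhouettes.

```bash
cat >> h.py <<'E'
def cyl(x,y,r,z0,z1):
    a=np.linspace(0,2*np.pi,40)
    return np.concatenate([np.c_[x+r*np.cos(a),y+r*np.sin(a),0*a+z] for z in (z0,z1)])
def render(cam,parts):
    m=np.zeros((420,560),np.uint8)
    for P in parts: cv2.fillConvexPoly(m,cv2.convexHull(np.round(proj(cam,P)*16).astype(np.int32)),1,shift=4)
    return m>0
def plan(tp,tR,N):
    s=robot.sense();q=s["orientation"];R0=R.from_quat([q[1],q[2],q[3],q[0]]);p0=np.array(s["tool_pos"])
    w=(R0.inv()*tR).as_rotvec()/N
    A=sum(R.from_rotvec(w*k).as_matrix() for k in range(N))
    v=np.linalg.solve(A,R0.inv().apply(tp-p0))
    print("row x",N,np.round(v/.15,4).tolist(),np.round(w/np.pi,4).tolist(),"mm/row %.1f deg/row %.2f"%(1e3*np.linalg.norm(v),np.degrees(np.linalg.norm(w))))
    p=p0;pp=[]
    for k in range(N): p=p+(R0*R.from_rotvec(w*k)).apply(v);pp.append(p)
    i=np.linspace(0,N-1,4).astype(int);print("path",np.round(np.array(pp)[i],3).tolist())
def ori(az,t,sg=1):
    "tool pointing azimuth az, tilted t from straight down, closing line level"
    z=np.array([np.cos(az)*np.sin(t),np.sin(az)*np.sin(t),-np.cos(t)]);y=sg*np.array([-np.sin(az),np.cos(az),0])
    return R.from_matrix(np.c_[np.cross(y,z),y,z])
E
python3 - <<'E'
from h import *
from scipy.optimize import minimize
np.set_printoptions(precision=4,suppress=True)
for c in("scene","top"): robot.camera(c)
def fit(t,x0,parts,cams=("scene","top")):
    M={}
    for c in cams:
        for l in robot.trace(c,t):
            e=render(c,parts(*x0)); i=(e&l["mask"]).sum()/(e|l["mask"]).sum()
            if i>.3 and i>M.get(c,(0,))[0]: M[c]=(i,l["mask"])
    for cs in [list(M)]+([[c] for c in M] if len(M)>1 else []):
        f=lambda x:-np.mean([(render(c,parts(*x))&M[c][1]).sum()/(render(c,parts(*x))|M[c][1]).sum() for c in cs])
        r=minimize(f,x0,method="Nelder-Mead",options=dict(initial_simplex=[x0]+[[x0[j]+(.012 if j==i else 0) for j in range(len(x0))] for i in range(len(x0))]))
        print(t,cs,r.x,-r.fun)
fit("pot",(.47,-.271),lambda x,y:[cyl(x,y,.033,.01,.095)])
fit("cup",(.462,.319),lambda x,y:[cyl(x,y,.022,.01,.125)])
fit("warmer",(.658,-.022),lambda x,y:[cyl(x,y,.082,0,.03),cyl(x,y,.052,.03,.075)])
fit("mallet",(.548,-.378),lambda x,y:[cyl(x,y,.038,.01,.11),cyl(x,y,.014,.11,.203)])
for l in robot.trace("top","lamp")[:2]+robot.trace("scene","lamp")[:2]: print(l["score"],l["box"])
# bar ends in the viewed pictures
k=.7
for n,a,b in(("free",(300,122),(560,192)),("rod end",(516,147),(378,280))):
    print(n,tri(ray("top",np.array(a)*k),ray("scene",np.array(b)*k)),onz("top",np.array(a)*k,.34))
E
```

```text
pot ['scene', 'top'] [ 0.4718 -0.2665] 0.9402785359655073
pot ['scene'] [ 0.4726 -0.2678] 0.9346180316586373
pot ['top'] [ 0.4717 -0.2669] 0.9490022172949002
cup ['scene', 'top'] [0.4605 0.3144] 0.7458693742397622
cup ['scene'] [0.4513 0.3242] 0.6130718954248366
cup ['top'] [0.4601 0.3122] 0.8990066225165563
warmer ['scene', 'top'] [ 0.6549 -0.0203] 0.8969541107743066
warmer ['scene'] [ 0.6548 -0.0212] 0.891289966923925
warmer ['top'] [ 0.654  -0.0202] 0.9047619047619048
mallet ['scene', 'top'] [ 0.5454 -0.3814] 0.8614188583119352
mallet ['scene'] [ 0.5483 -0.3829] 0.8832199546485261
mallet ['top'] [ 0.5479 -0.3818] 0.8422535211267606
0.6 [210.0, 4.2, 438.8, 114.8]
free (array([0.6883, 0.1146, 0.3393]), np.float64(0.002916205207506222)) [0.6868 0.1133 0.34  ]
rod end (array([ 0.6446, -0.157 ,  0.343 ]), np.float64(0.0005226076055788976)) [ 0.646  -0.1574  0.34  ]
```

```bash
python3 - <<'E'
from h import *
az=np.radians(25)
plan(np.array([.5*np.cos(az),.5*np.sin(az),.27]),ori(az,.3),24)
E
```

```text
row x 24 [-0.0744, -0.1324, -0.0049] [-0.0013, -0.0038, -0.0088] mm/row 22.8 deg/row 1.75
path [[0.163, 0.635, 0.223], [0.223, 0.487, 0.23], [0.324, 0.337, 0.245], [0.453, 0.211, 0.27]]
```

```bash
python3 -m jog '[[[-0.0744,-0.1324,-0.0049],[-0.0013,-0.0038,-0.0088],0],[[-0.0744,-0.1324,-0.0049],[-0.0013,-0.0038,-0.0088],0],[[-0.0744,-0.1324,-0.0049],[-0.0013,-0.0038,-0.0088],0],[[-0.0744,-0.1324,-0.0049],[-0.0013,-0.0038,-0.0088],0],[[-0.0744,-0.1324,-0.0049],[-0.0013,-0.0038,-0.0088],0],[[-0.0744,-0.1324,-0.0049],[-0.0013,-0.0038,-0.0088],0],[[-0.0744,-0.1324,-0.0049],[-0.0013,-0.0038,-0.0088],0],[[-0.0744,-0.1324,-0.0049],[-0.0013,-0.0038,-0.0088],0],[[-0.0744,-0.1324,-0.0049],[-0.0013,-0.0038,-0.0088],0],[[-0.0744,-0.1324,-0.0049],[-0.0013,-0.0038,-0.0088],0],[[-0.0744,-0.1324,-0.0049],[-0.0013,-0.0038,-0.0088],0],[[-0.0744,-0.1324,-0.0049],[-0.0013,-0.0038,-0.0088],0]]'
python3 -m jog '[[[-0.0744,-0.1324,-0.0049],[-0.0013,-0.0038,-0.0088],0],[[-0.0744,-0.1324,-0.0049],[-0.0013,-0.0038,-0.0088],0],[[-0.0744,-0.1324,-0.0049],[-0.0013,-0.0038,-0.0088],0],[[-0.0744,-0.1324,-0.0049],[-0.0013,-0.0038,-0.0088],0],[[-0.0744,-0.1324,-0.0049],[-0.0013,-0.0038,-0.0088],0],[[-0.0744,-0.1324,-0.0049],[-0.0013,-0.0038,-0.0088],0],[[-0.0744,-0.1324,-0.0049],[-0.0013,-0.0038,-0.0088],0],[[-0.0744,-0.1324,-0.0049],[-0.0013,-0.0038,-0.0088],0],[[-0.0744,-0.1324,-0.0049],[-0.0013,-0.0038,-0.0088],0],[[-0.0744,-0.1324,-0.0049],[-0.0013,-0.0038,-0.0088],0],[[-0.0744,-0.1324,-0.0049],[-0.0013,-0.0038,-0.0088],0],[[-0.0744,-0.1324,-0.0049],[-0.0013,-0.0038,-0.0088],0]]'
python3 - <<'E'
from h import *
print(robot.sense()["joint_pos"])
az=np.radians(-29.5);o=ori(az,np.pi/4)
plan(np.array([.472,-.267,.08])-.081*o.apply([0,0,1]),o,24)
E
```

```text
clock: 2.8
tool_pos: [0.2693, 0.4082, 0.237]
orientation: [0.074, -0.05, 0.996, 0.016]
ft_force: [0.5, -0.3, 0.2]
finger_gap: 0.0869
grip_force: 0.0
clock: 3.8
tool_pos: [0.4534, 0.2101, 0.2707]
orientation: [0.145, -0.214, 0.965, 0.032]
ft_force: [-0.1, -0.9, -0.5]
finger_gap: 0.0865
grip_force: 0.0
[-0.83501979 -0.02732778  0.29334208  2.08788509  0.05645866  0.78387023
  1.43210309]
row x 24 [0.0272, -0.1264, 0.0334] [0.0066, -0.006, 0.0109] mm/row 20.0 deg/row 2.53
path [[0.459, 0.192, 0.265], [0.483, 0.059, 0.226], [0.472, -0.094, 0.184], [0.422, -0.239, 0.137]]
```

```bash
python3 -m jog '[[[0.0272,-0.1264,0.0334],[0.0066,-0.006,0.0109],0],[[0.0272,-0.1264,0.0334],[0.0066,-0.006,0.0109],0],[[0.0272,-0.1264,0.0334],[0.0066,-0.006,0.0109],0],[[0.0272,-0.1264,0.0334],[0.0066,-0.006,0.0109],0],[[0.0272,-0.1264,0.0334],[0.0066,-0.006,0.0109],0],[[0.0272,-0.1264,0.0334],[0.0066,-0.006,0.0109],0],[[0.0272,-0.1264,0.0334],[0.0066,-0.006,0.0109],0],[[0.0272,-0.1264,0.0334],[0.0066,-0.006,0.0109],0],[[0.0272,-0.1264,0.0334],[0.0066,-0.006,0.0109],0],[[0.0272,-0.1264,0.0334],[0.0066,-0.006,0.0109],0],[[0.0272,-0.1264,0.0334],[0.0066,-0.006,0.0109],0],[[0.0272,-0.1264,0.0334],[0.0066,-0.006,0.0109],0]]'
python3 -m jog '[[[0.0272,-0.1264,0.0334],[0.0066,-0.006,0.0109],0],[[0.0272,-0.1264,0.0334],[0.0066,-0.006,0.0109],0],[[0.0272,-0.1264,0.0334],[0.0066,-0.006,0.0109],0],[[0.0272,-0.1264,0.0334],[0.0066,-0.006,0.0109],0],[[0.0272,-0.1264,0.0334],[0.0066,-0.006,0.0109],0],[[0.0272,-0.1264,0.0334],[0.0066,-0.006,0.0109],0],[[0.0272,-0.1264,0.0334],[0.0066,-0.006,0.0109],0],[[0.0272,-0.1264,0.0334],[0.0066,-0.006,0.0109],0],[[0.0272,-0.1264,0.0334],[0.0066,-0.006,0.0109],0],[[0.0272,-0.1264,0.0334],[0.0066,-0.006,0.0109],0],[[0.0272,-0.1264,0.0334],[0.0066,-0.006,0.0109],0],[[0.0272,-0.1264,0.0334],[0.0066,-0.006,0.0109],0],[[0,0,0],[0,0,0],0]]' || true
python3 - <<'E'
from h import *
print(robot.sense()["tool_pos"],robot.sense()["joint_pos"])
az=np.radians(-29.5);o=ori(az,np.pi/4)
plan(np.array([.472,-.267,.08])-.081*o.apply([0,0,1]),o,12)
E
```

```text
clock: 4.8
tool_pos: [0.4817, -0.0177, 0.2048]
orientation: [0.268, 0.013, 0.963, -0.035]
ft_force: [0.3, -0.2, 0.1]
finger_gap: 0.0873
grip_force: 0.0
[ 0.48167692 -0.01771701  0.20480568] [-0.55920203 -0.07261042  0.39547743  2.38368084  0.5655442   0.34634886
  0.89901667]
row x 12 [0.0266, -0.1263, 0.0338] [0.0065, -0.0059, 0.0108] mm/row 20.0 deg/row 2.51
path [[0.48, -0.037, 0.2], [0.471, -0.094, 0.184], [0.451, -0.168, 0.161], [0.422, -0.239, 0.137]]invalid input
```

```bash
python3 - <<'E'
from h import *
az=np.radians(-29.5);o=ori(az,np.pi/4)
plan(np.array([.472,-.267,.16])+.019*o.apply([0,0,1]),o,12)
E
```

```text
row x 12 [-0.0067, -0.1365, 0.0536] [0.0065, -0.0059, 0.0108] mm/row 22.0 deg/row 2.51
path [[0.486, -0.039, 0.2], [0.494, -0.103, 0.185], [0.495, -0.188, 0.166], [0.484, -0.274, 0.147]]
```

```bash
python3 -m jog '[[[-0.0067,-0.1365,0.0536],[0.0065,-0.0059,0.0108],0],[[-0.0067,-0.1365,0.0536],[0.0065,-0.0059,0.0108],0],[[-0.0067,-0.1365,0.0536],[0.0065,-0.0059,0.0108],0],[[-0.0067,-0.1365,0.0536],[0.0065,-0.0059,0.0108],0],[[-0.0067,-0.1365,0.0536],[0.0065,-0.0059,0.0108],0],[[-0.0067,-0.1365,0.0536],[0.0065,-0.0059,0.0108],0],[[-0.0067,-0.1365,0.0536],[0.0065,-0.0059,0.0108],0],[[-0.0067,-0.1365,0.0536],[0.0065,-0.0059,0.0108],0],[[-0.0067,-0.1365,0.0536],[0.0065,-0.0059,0.0108],0],[[-0.0067,-0.1365,0.0536],[0.0065,-0.0059,0.0108],0],[[-0.0067,-0.1365,0.0536],[0.0065,-0.0059,0.0108],0],[[-0.0067,-0.1365,0.0536],[0.0065,-0.0059,0.0108],0]]'
python3 - <<'E'
from h import *
s=robot.sense();print(s["tool_pos"],s["joint_pos"])
az=np.radians(-29.5);o=ori(az,np.pi/4)
plan(np.array([.472,-.267,.08])+.019*o.apply([0,0,1]),o,8)
im=robot.camera("wrist");cv2.imwrite("pics/w1.png",cv2.cvtColor(im,cv2.COLOR_RGB2BGR))
for l in robot.landmark_of("wrist","pot"): print(l["score"],onz("wrist",l["xy"],.01))
E
```

```text
clock: 5.8
tool_pos: [0.4871, -0.2166, 0.2069]
orientation: [0.349, 0.19, 0.913, -0.09]
ft_force: [-1.1, -0.9, 1.4]
finger_gap: 0.0873
grip_force: 0.0
[ 0.48706603 -0.2165885   0.20691695] [-1.02981028 -0.1057496   1.28751653  2.44580593  1.63194626  0.21169919
 -0.09615602]
row x 8 [0.0674, -0.0415, 0.0984] [0.0016, -0.0019, 0.0035] mm/row 18.9 deg/row 0.78
path [[0.486, -0.224, 0.189], [0.485, -0.238, 0.154], [0.485, -0.252, 0.119], [0.484, -0.274, 0.067]]
0.88 [ 0.46871312 -0.27003624  0.01      ]
```

View pics/w1.png

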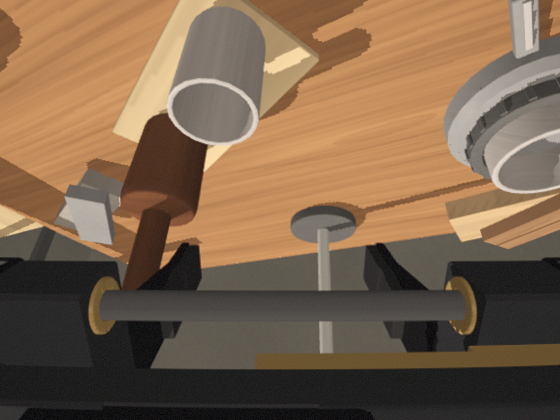

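The wrist view shows the grey pot at (215,110) with the mallet beyond it. The arm ran into its joint limits with the tool tilted 45° this close in. I'll fit a kinematic model from the recorded states to choose tilts it can reach.

```bash
cat > kin.py <<'E'
from h import *
from scipy.optimize import least_squares
import itertools
S=[([-1.366,.469,-.049,1.533,.024,1.141,-.082],[.156,.657,.223],[0,.117,.993,0]),
([-.83502,-.02733,.29334,2.08789,.05646,.78387,1.43210],[.4534,.2101,.2707],[.145,-.214,.965,.032]),
([-.55920,-.07261,.39548,2.38368,.56554,.34635,.89902],[.4817,-.0177,.2048],[.268,.013,.963,-.035]),
([-1.02981,-.10575,1.28752,2.44581,1.63195,.21170,-.09616],[.48707,-.21659,.20692],[.349,.19,.913,-.09])]
lo=np.array([-2.59,-.33,-1.39,.1,-1.04,.21,-2.66]);hi=np.array([2.59,1.99,1.29,2.45,4.18,1.99,2.66])
def fk(q,g,s,off):
    d1,l1,a2,l2,L,a3,o1=g
    r=R.from_euler('z',s[0]*q[0]+o1);p=np.array([0,0,d1]);E=lambda ax,v:R.from_euler(ax,v)
    r=r*E('y',q[1])*E('z',s[1]*q[2]);p=p+r.apply([a2,0,l1])
    r=r*E('y',q[3]);p=p+r.apply([-a2,0,l2])
    r=r*E('z',s[2]*q[4])*E('y',q[5]);p=p+r.apply([a3,0,L])
    return p,r*E('z',s[3]*q[6]+off)
def model():
    best=None
    for s in itertools.product((1,-1),repeat=4):
        for off0 in(0,np.pi/2,np.pi,-np.pi/2):
            def f(x):
                e=[]
                for q,p,o in S:
                    P,r=fk(q,x[:7],s,x[7]);e+=list(P-p)+list(.2*(R.from_quat([o[1],o[2],o[3],o[0]]).inv()*r).as_rotvec())
                return e
            r=least_squares(f,[.3,.35,0,.35,.25,0,0,off0])
            if best is None or r.cost<best[0]: best=(r.cost,s,r.x)
    return best
E
python3 - <<'E'
from kin import *
print(model())
E
```

```text
(np.float64(0.00023391544946105812), (-1, -1, -1, -1), array([ 0.32586227,  0.5546819 , -0.02243737,  0.48943093,  0.383571  ,
       -0.00885575, -0.0628994 ,  1.51557705]))
```

```bash
python3 - <<'E'
from kin import *
np.set_printoptions(precision=4,suppress=True)
c,s,x=model()
for o1,off in((x[6],x[7]),(0,np.pi/2)):
    g=list(x[:6])+[o1]
    for q,p,o in S:
        P,r=fk(q,g,s,off);print(P-p,(R.from_quat([o[1],o[2],o[3],o[0]]).inv()*r).as_rotvec())
# positions linear in offsets given orientation with o1=0: full 3D offsets
E=lambda ax,v:R.from_euler(ax,v).as_matrix()
A=[];b=[]
for q,p,o in S:
    r0=E('z',-q[0]);r1=r0@E('y',q[1])@E('z',-q[2]);r2=r1@E('y',q[3])@E('z',-q[4]);r3=r2@E('y',q[5])
    A.append(np.c_[[0,0,1],r0[:,:2],r1,r2[:,[1,2]],r3[:,[0,2]]]);b.append(p)
A=np.concatenate(A);b=np.concatenate(b)
sol=np.linalg.lstsq(A,b,rcond=1e-3);print(sol[0],sol[3],A@sol[0]-b)
E
```

```text
[-0.0004 -0.0008 -0.0005] [0.0008 0.0003 0.0062]
[ 0.0012  0.0096 -0.0055] [0.0196 0.0004 0.0052]
[0.0042 0.005  0.0001] [ 0.0327  0.004  -0.0025]
[-0.0101 -0.0049  0.0058] [ 0.0431  0.0039 -0.0089]
[-0.0419  0.0077 -0.0005] [ 0.0008  0.0003 -0.0015]
[-0.0136  0.0378 -0.0055] [ 0.0011 -0.0002  0.0003]
[0.004  0.0356 0.0001] [ 0.0003 -0.0008 -0.001 ]
[0.0029 0.0255 0.0058] [ 0.001   0.0007 -0.0003]
[ 0.2389 -0.0001 -0.0261 -0.0021 -0.0155  0.5556 -0.0005  0.4685 -0.0003
  0.3166] [3.913  3.3449 3.3144 1.0288 0.9917 0.4901 0.3777 0.2732 0.1116 0.0614] [-0.      0.     -0.     -0.     -0.      0.0001  0.     -0.0001 -0.
 -0.      0.      0.    ]
```

```bash
cat >> kin.py <<'E'
X=np.array([.2389,-.0001,-.0261,-.0021,-.0155,.5556,-.0005,.4685,-.0003,.3166])
M=lambda ax,v:R.from_euler(ax,v).as_matrix()
def fk2(q):
    r0=M('z',-q[0]);r1=r0@M('y',q[1])@M('z',-q[2]);r2=r1@M('y',q[3])@M('z',-q[4]);r3=r2@M('y',q[5])
    A=np.c_[[0,0,1],r0[:,:2],r1,r2[:,[1,2]],r3[:,[0,2]]]
    return A@X,R.from_matrix(r3@M('z',-q[6]+np.pi/2))
def ik(p,o,q0=None,reg=.01):
    m=.03;best=None
    q0s=[q0] if q0 is not None else [[-np.arctan2(p[1],p[0]),.1,a,2.1,b,.6,1.5*c] for a in(0,.6,-.6) for b in(0,.8,-.8) for c in (1,-1)]
    for q0 in q0s:
        q0=np.clip(q0,lo+m+.01,hi-m-.01)
        def f(q):
            P,r=fk2(q);return np.r_[P-p,.3*(o.inv()*r).as_rotvec(),reg*.02*(q-q0)]
        s=least_squares(f,q0,bounds=(lo+m,hi-m));e=np.linalg.norm(f(s.x)[:6])
        if best is None or e<best[0]-1e-4: best=(e,s.x)
    return best
E
python3 - <<'E'
from kin import *
for n,xy,zs in(("pot",(.472,-.267),(.08,.18)),("cup",(.46,.313),(.112,.16,.24)),("place",(.655,-.0205),(.102,.16,.225))):
    a0=np.degrees(np.arctan2(xy[1],xy[0]))
    for t in(25,35,40,45):
        out=[]
        for da in(-40,-20,0,20,40):
            o=ori(np.radians(a0+da),np.radians(t))
            out.append("/".join("%.0f"%(1e3*ik(np.r_[xy,z]+.019*o.apply([0,0,1]),o)[0]) for z in zs))
        print(n,t,out)
E
```

```text
pot 25 ['0/0', '0/0', '0/0', '0/0', '0/0']
pot 35 ['0/0', '0/0', '0/0', '0/0', '0/0']
pot 40 ['0/0', '0/0', '0/0', '0/0', '0/0']
pot 45 ['0/0', '0/0', '10/0', '0/0', '0/12']
cup 25 ['0/0/0', '0/0/0', '0/0/0', '0/0/0', '0/0/0']
cup 35 ['0/0/0', '0/0/0', '0/0/0', '0/0/0', '0/0/0']
cup 40 ['0/0/0', '0/0/0', '0/0/0', '0/0/3', '0/0/0']
cup 45 ['0/0/0', '0/0/0', '0/0/0', '0/0/24', '0/10/0']
place 25 ['0/0/0', '0/0/0', '0/0/0', '0/0/0', '0/0/0']
place 35 ['0/0/0', '0/0/0', '0/0/0', '0/0/0', '0/0/0']
place 40 ['0/0/0', '0/0/0', '0/0/0', '0/0/0', '0/0/0']
place 45 ['0/0/0', '0/0/0', '0/0/0', '0/0/0', '0/0/0']
```

```bash
python3 - <<'E'
from kin import *
np.set_printoptions(precision=3,suppress=True)
s=robot.sense();q=s["orientation"];o=R.from_quat([q[1],q[2],q[3],q[0]])
c,_=ray("wrist",(280,210));print("cam in tool",o.inv().apply(c-s["tool_pos"]),s["tool_pos"])
for n,xy,zs in(("pot",(.472,-.267),(.08,.16)),("cup",(.46,.313),(.112,.24)),("place",(.655,-.0205),(.102,.16,.225))):
  for sg in(1,-1):
    a0=np.arctan2(xy[1],xy[0]) if n!="place" else np.radians(-8.6)
    for t in(25,30,35,40):
        o=ori(a0,np.radians(t),sg)
        for z in zs:
            e,x=ik(np.r_[xy,z]+.019*o.apply([0,0,1]),o,[-a0,.1,0,2.1,0,.6,1.5*sg],.3); print(n,sg,t,z,round(e*1e3,1),x)
E
```

```text
cam in tool [ 0.082 -0.    -0.163] [ 0.486 -0.218  0.207]
pot 1 25 0.08 2.4 [ 0.821  0.394 -0.481  2.262  1.188  0.24   0.338]
pot 1 25 0.16 0.2 [0.374 0.198 0.045 2.232 0.117 0.28  1.367]
pot 1 30 0.08 2.4 [ 0.992  0.439 -0.691  2.309  1.729  0.324 -0.17 ]
pot 1 30 0.16 2.5 [ 0.866  0.224 -0.511  2.258  0.791  0.24   0.718]
pot 1 35 0.08 1.4 [ 1.268  0.606 -1.062  2.352  1.951  0.591 -0.298]
pot 1 35 0.16 2.8 [ 1.056  0.253 -0.73   2.304  1.426  0.24   0.103]
pot 1 40 0.08 1.1 [ 1.366  0.756 -1.225  2.4    2.096  0.803 -0.353]
pot 1 40 0.16 2.1 [ 1.307  0.347 -1.038  2.351  1.876  0.387 -0.298]
pot -1 25 0.08 8.7 [ 0.799  0.386 -0.45   2.247  1.016  0.24  -2.63 ]
pot -1 25 0.16 0.3 [ 0.342  0.197  0.082  2.233  0.087  0.279 -1.746]
pot -1 30 0.08 30.9 [ 0.858  0.377 -0.505  2.244  1.041  0.24  -2.63 ]
pot -1 30 0.16 2.7 [ 0.863  0.223 -0.508  2.257  0.786  0.24  -2.418]
pot -1 35 0.08 53.1 [ 0.935  0.373 -0.577  2.241  1.072  0.24  -2.63 ]
pot -1 35 0.16 17.8 [ 1.029  0.234 -0.685  2.267  1.024  0.24  -2.63 ]
pot -1 40 0.08 75.0 [ 1.035  0.376 -0.67   2.238  1.112  0.24  -2.63 ]
pot
[... 2225 characters left out ...]
  0.28   0.076  1.93   0.146  0.51  -1.902]
place -1 30 0.102 7.9 [ 0.054  0.447 -0.171  2.056  0.89   0.24  -2.63 ]
place -1 30 0.16 1.1 [-0.244  0.351  0.195  2.053  0.193  0.24  -1.975]
place -1 30 0.225 0.3 [-0.207  0.259  0.144  1.995  0.2    0.386 -1.964]
place -1 35 0.102 31.0 [ 0.046  0.436 -0.162  2.051  0.898  0.24  -2.63 ]
place -1 35 0.16 9.0 [ 0.027  0.345 -0.145  2.074  0.885  0.24  -2.63 ]
place -1 35 0.225 0.6 [-0.349  0.247  0.298  2.061  0.234  0.254 -2.01 ]
place -1 40 0.102 54.1 [ 0.04   0.425 -0.154  2.046  0.907  0.24  -2.63 ]
place -1 40 0.16 32.0 [ 0.015  0.334 -0.132  2.07   0.893  0.24  -2.63 ]
place -1 40 0.225 6.2 [-0.022  0.239 -0.096  2.085  0.881  0.24  -2.63 ]
```

```bash
python3 - <<'E'
from kin import *
np.set_printoptions(precision=2,suppress=True)
def im(p,o):
    b=(-1,None)
    for q3 in(-.6,0,.6):
      for q5 in(0,.8,1.6):
        q0=np.array([-np.arctan2(p[1],p[0])-q3,.3,q3,2.0,q5,.6,1.5-q5])
        def f(q):
            P,r=fk2(q);return np.r_[P-p,.3*(o.inv()*r).as_rotvec(),2e-4*np.maximum(0,.3-np.minimum(q-lo,hi-q))/.3]
        s=least_squares(f,np.clip(q0,lo+.05,hi-.05),bounds=(lo,hi))
        if np.linalg.norm(f(s.x)[:6])<1e-3:
            m=np.min(np.minimum(s.x-lo,hi-s.x))
            if m>b[0]: b=(m,s.x)
    return b
for n,xy,t,zs,das in(("pot",(.472,-.267),25,(.08,.16),(-40,-20,0,20,40)),("cup",(.46,.313),30,(.115,.24),(-40,-20,0,20,40)),("placepot",(.655,-.0205),25,(.10,.15),(-15,0)),("placecup",(.655,-.0205),30,(.14,.226),(-15,-7,0))):
    for da in das:
        a0=np.degrees(np.arctan2(xy[1],xy[0]))
        for z in zs:
            o=ori(np.radians(a0+da),np.radians(t));b=im(np.r_[xy,z]+.019*o.apply([0,0,1]),o);print(n,da,z,round(b[0],2),b[1])
E
```

```text
pot -40 0.08 0.28 [ 1.09  0.67 -1.09  2.17  1.37  0.98 -0.52]
pot -40 0.16 0.33 [ 0.81  0.33 -0.67  2.12  0.92  0.74 -0.15]
pot -20 0.08 0.22 [ 1.18  0.63 -1.09  2.23  1.45  0.78 -0.22]
pot -20 0.16 0.28 [ 1.22  0.41 -1.09  2.17  1.1   0.7   0.09]
pot 0 0.08 0.2 [ 1.28  0.61 -1.09  2.25  1.47  0.58  0.16]
pot 0 0.16 0.26 [ 1.34  0.39 -1.09  2.19  0.98  0.51  0.59]
pot 20 0.08 0.22 [ 1.41  0.66 -1.13  2.23  1.31  0.46  0.73]
pot 20 0.16 0.22 [ 1.45  0.43 -1.13  2.17  0.7   0.43  1.26]
pot 40 0.08 0.22 [ 1.48  0.71 -1.15  2.17  0.94  0.43  1.48]
pot 40 0.16 0.26 [ 1.49  0.47 -1.1   2.11  0.33  0.47  2.  ]
cup -40 0.115 0.29 [-0.05  0.61 -1.09  2.16  1.37  1.01 -0.53]
cup -40 0.24 0.39 [-0.31  0.21 -0.67  2.06  0.84  0.82 -0.04]
cup -20 0.115 0.22 [ 0.06  0.55 -1.09  2.23  1.48  0.77 -0.26]
cup -20 0.24 0.33 [-0.16  0.16 -0.72  2.12  0.76  0.58  0.4 ]
cup 0 0.115 0.2 [ 0.19  0.53 -1.09  2.25  1.51  0.52  0.11]
cup 0 0.24 0.25 [ 0.3   0.22 -1.1   2.13  0.63  0.46  0.92]
cup 20 0.115 0.19 [ 0.36  0.61 -1.19  2.22  1.33  0.4   0.72]
cup 20 0.24 0.24 [-0.86  0.09  0.3   2.16 -0.51  0.45  2.37]
cup 40 0.115 0.16 [ 0.43  0.67 -1.19  2.15  0.79  0.37  1.63]
cup 40 0.24 0.29 [ 0.46  0.33 -1.1   2.04 -0.09  0.54  2.37]
placepot -15 0.1 0.34 [ 0.4   0.55 -0.66  1.99  1.12  0.55  0.22]
placepot -15 0.15 0.38 [ 0.41  0.47 -0.67  1.96  0.93  0.59  0.39]
placepot 0 0.1 0.3 [ 0.58  0.6  -0.82  2.    1.14  0.51  0.51]
placepot 0 0.15 0.3 [ 0.55  0.49 -0.77  1.96  0.87  0.51  0.75]
placecup -15 0.14 0.34 [ 0.42  0.48 -0.69  2.02  1.2   0.55  0.13]
placecup -15 0.226 0.38 [ 0.42  0.34 -0.67  1.95  0.84  0.59  0.47]
placecup -7 0.14 0.3 [ 0.54  0.51 -0.8   2.03  1.23  0.51  0.28]
placecup -7 0.226 0.31 [ 0.49  0.34 -0.7   1.96  0.76  0.52  0.69]
placecup 0 0.14 0.3 [ 0.67  0.56 -0.93  2.03  1.25  0.51  0.42]
placecup 0 0.226 0.3 [ 0.63  0.37 -0.85  1.95  0.76  0.51  0.84]
```

```bash
python3 - <<'E'
from h import *
o=ori(np.radians(-52),np.radians(25))
plan(np.array([.472,-.267,.19])+.019*o.apply([0,0,1]),o,12)
E
```

```text
row x 12 [-0.0012, -0.0281, 0.024] [0.0064, 0.008, 0.0112] mm/row 5.5 deg/row 2.73
path [[0.487, -0.223, 0.204], [0.487, -0.238, 0.197], [0.484, -0.256, 0.185], [0.477, -0.273, 0.173]]
```

```bash
python3 -m jog '[[[-0.0012,-0.0281,0.024],[0.0064,0.008,0.0112],0],[[-0.0012,-0.0281,0.024],[0.0064,0.008,0.0112],0],[[-0.0012,-0.0281,0.024],[0.0064,0.008,0.0112],0],[[-0.0012,-0.0281,0.024],[0.0064,0.008,0.0112],0],[[-0.0012,-0.0281,0.024],[0.0064,0.008,0.0112],0],[[-0.0012,-0.0281,0.024],[0.0064,0.008,0.0112],0],[[-0.0012,-0.0281,0.024],[0.0064,0.008,0.0112],0],[[-0.0012,-0.0281,0.024],[0.0064,0.008,0.0112],0],[[-0.0012,-0.0281,0.024],[0.0064,0.008,0.0112],0],[[-0.0012,-0.0281,0.024],[0.0064,0.008,0.0112],0],[[-0.0012,-0.0281,0.024],[0.0064,0.008,0.0112],0],[[-0.0012,-0.0281,0.024],[0.0064,0.008,0.0112],0]]'
python3 - <<'E'
from h import *
np.set_printoptions(precision=3,suppress=True)
s=robot.sense();print(s["tool_pos"],s["joint_pos"])
o=ori(np.radians(-52),np.radians(25))
plan(np.array([.472,-.267,.16])+.019*o.apply([0,0,1]),o,6)
E
```

```text
clock: 6.9
tool_pos: [0.4742, -0.2668, 0.1802]
orientation: [0.201, 0.417, 0.881, -0.096]
ft_force: [0.6, -0.6, -0.0]
finger_gap: 0.087
grip_force: 0.0
[ 0.474 -0.267  0.18 ] [-0.539  0.194  0.951  2.226  0.148  0.411  0.934]
row x 6 [0.011, -0.0021, 0.0408] [0.0004, 0.0007, 0.0011] mm/row 6.3 deg/row 0.25
path [[0.475, -0.268, 0.174], [0.475, -0.269, 0.168], [0.476, -0.271, 0.155], [0.477, -0.273, 0.143]]
```

```bash
python3 - <<'E'
from h import *
o=ori(np.radians(-52),np.radians(25))
plan(np.array([.472,-.267,.08])+.019*o.apply([0,0,1]),o,10)
E
```

```text
row x 10 [0.0295, -0.0012, 0.0726] [0.0003, 0.0004, 0.0007] mm/row 11.8 deg/row 0.15
path [[0.475, -0.267, 0.168], [0.475, -0.27, 0.133], [0.476, -0.271, 0.098], [0.477, -0.273, 0.063]]
```

```bash
python3 -m jog '[[[0.0295,-0.0012,0.0726],[0.0003,0.0004,0.0007],0],[[0.0295,-0.0012,0.0726],[0.0003,0.0004,0.0007],0],[[0.0295,-0.0012,0.0726],[0.0003,0.0004,0.0007],0],[[0.0295,-0.0012,0.0726],[0.0003,0.0004,0.0007],0],[[0.0295,-0.0012,0.0726],[0.0003,0.0004,0.0007],0],[[0.0295,-0.0012,0.0726],[0.0003,0.0004,0.0007],0],[[0.0295,-0.0012,0.0726],[0.0003,0.0004,0.0007],0],[[0.0295,-0.0012,0.0726],[0.0003,0.0004,0.0007],0],[[0.0295,-0.0012,0.0726],[0.0003,0.0004,0.0007],0],[[0.0295,-0.0012,0.0726],[0.0003,0.0004,0.0007],0],[[0,0,0],[0,0,0],0]]'
python3 - <<'E'
from h import *
np.set_printoptions(precision=3,suppress=True)
s=robot.sense();print(s["tool_pos"],s["joint_pos"])
o=ori(np.radians(-52),np.radians(25))
plan(np.array([.472,-.267,.08])+.019*o.apply([0,0,1]),o,4)
E
```

```text
clock: 7.82
tool_pos: [0.4732, -0.273, 0.0745]
orientation: [0.189, 0.427, 0.879, -0.098]
ft_force: [-0.2, 0.1, 1.1]
finger_gap: 0.0871
grip_force: 0.0
[ 0.473 -0.273  0.075] [-0.005  0.356  0.371  2.273  0.571  0.211  0.447]
row x 4 [0.0042, 0.0048, 0.0195] [-0.0007, -0.0006, 0.0005] mm/row 3.1 deg/row 0.19
path [[0.474, -0.273, 0.072], [0.475, -0.273, 0.069], [0.476, -0.273, 0.066], [0.477, -0.273, 0.063]]
```

```bash
python3 -m jog '[[[0.0042,0.0048,0.0195],[-0.0007,-0.0006,0.0005],0],[[0.0042,0.0048,0.0195],[-0.0007,-0.0006,0.0005],0],[[0.0042,0.0048,0.0195],[-0.0007,-0.0006,0.0005],0],[[0.0042,0.0048,0.0195],[-0.0007,-0.0006,0.0005],0],[[0,0,0],[0,0,0],0],[[0,0,0],[0,0,0],0]]'
python3 - <<'E'
from h import *
np.set_printoptions(precision=3,suppress=True)
s=robot.sense();print(s["tool_pos"],s["joint_pos"])
o=ori(np.radians(-52),np.radians(25))
plan(np.array([.472,-.267,.08])+.019*o.apply([0,0,1]),o,4)
im=robot.camera("wrist");cv2.imwrite("pics/w2.png",cv2.cvtColor(im,cv2.COLOR_RGB2BGR))
E
```

```text
clock: 8.32
tool_pos: [0.4774, -0.2742, 0.0643]
orientation: [0.195, 0.429, 0.877, -0.096]
ft_force: [-0.9, 0.3, -0.3]
finger_gap: 0.087
grip_force: 0.0
[ 0.477 -0.274  0.064] [0.117 0.37  0.225 2.273 0.859 0.213 0.156]
row x 4 [0.0024, 0.0003, 0.0016] [-0.0001, 0.0002, -0.0002] mm/row 0.4 deg/row 0.05
path [[0.477, -0.274, 0.064], [0.477, -0.274, 0.064], [0.477, -0.274, 0.063], [0.477, -0.273, 0.063]]
```

View pics/w2.png

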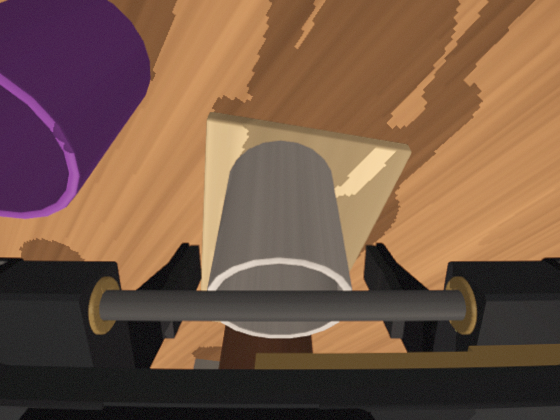

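The pot's rim is centred between the pads at (280,298), so I'll close the gripper.

```bash
python3 -m jog '[[[0,0,0],[0,0,0],1],[[0,0,0],[0,0,0],1],[[0,0,0],[0,0,0],1],[[0,0,0],[0,0,0],1],[[0,0,0],[0,0,0],1],[[0,0,0],[0,0,0],1]]' 35
python3 - <<'E'
from h import *
np.set_printoptions(precision=3,suppress=True)
s=robot.sense();q=s["orientation"];o=R.from_quat([q[1],q[2],q[3],q[0]])
plan(s["tool_pos"]+np.array([0,0,.11]),ori(np.radians(-45),np.radians(25)),12)
E
```

```text
clock: 8.87
tool_pos: [0.477, -0.2745, 0.0643]
orientation: [0.195, 0.429, 0.877, -0.096]
ft_force: [-1.8, 0.2, 3.6]
finger_gap: 0.0654
grip_force: 35.0
row x 12 [-0.0259, -0.0, -0.0553] [-0.0014, 0.0001, -0.003] mm/row 9.2 deg/row 0.60
path [[0.477, -0.274, 0.073], [0.477, -0.274, 0.101], [0.477, -0.274, 0.138], [0.477, -0.274, 0.174]]
```

```bash
python3 -m jog '[[[-0.0259,0,-0.0553],[-0.0014,0.0001,-0.003],1],[[-0.0259,0,-0.0553],[-0.0014,0.0001,-0.003],1],[[-0.0259,0,-0.0553],[-0.0014,0.0001,-0.003],1],[[-0.0259,0,-0.0553],[-0.0014,0.0001,-0.003],1],[[-0.0259,0,-0.0553],[-0.0014,0.0001,-0.003],1],[[-0.0259,0,-0.0553],[-0.0014,0.0001,-0.003],1],[[-0.0259,0,-0.0553],[-0.0014,0.0001,-0.003],1],[[-0.0259,0,-0.0553],[-0.0014,0.0001,-0.003],1],[[-0.0259,0,-0.0553],[-0.0014,0.0001,-0.003],1],[[-0.0259,0,-0.0553],[-0.0014,0.0001,-0.003],1],[[-0.0259,0,-0.0553],[-0.0014,0.0001,-0.003],1],[[-0.0259,0,-0.0553],[-0.0014,0.0001,-0.003],1]]'
python3 - <<'E'
from h import *
np.set_printoptions(precision=3,suppress=True)
s=robot.sense();print(s["tool_pos"],s["joint_pos"])
o=ori(np.radians(-8.6),np.radians(25))
plan(np.array([.655,-.0205,.175])+.019*o.apply([0,0,1]),o,24)
E
```

```text
clock: 9.87
tool_pos: [0.4766, -0.274, 0.1739]
orientation: [0.199, 0.374, 0.902, -0.083]
ft_force: [0.2, 0.3, -2.1]
finger_gap: 0.0652
grip_force: 35.0
[ 0.477 -0.274  0.174] [ 0.423  0.161 -0.091  2.181  0.472  0.448  0.73 ]
row x 24 [-0.0105, 0.0875, 0.0098] [-0.0036, -0.0, -0.0076] mm/row 13.3 deg/row 1.52
path [[0.487, -0.266, 0.173], [0.556, -0.204, 0.168], [0.619, -0.118, 0.163], [0.663, -0.022, 0.158]]
```

```bash
for i in 1; do python3 -m jog '[[[-0.0105,0.0875,0.0098],[-0.0036,0,-0.0076],1],[[-0.0105,0.0875,0.0098],[-0.0036,0,-0.0076],1],[[-0.0105,0.0875,0.0098],[-0.0036,0,-0.0076],1],[[-0.0105,0.0875,0.0098],[-0.0036,0,-0.0076],1],[[-0.0105,0.0875,0.0098],[-0.0036,0,-0.0076],1],[[-0.0105,0.0875,0.0098],[-0.0036,0,-0.0076],1],[[-0.0105,0.0875,0.0098],[-0.0036,0,-0.0076],1],[[-0.0105,0.0875,0.0098],[-0.0036,0,-0.0076],1],[[-0.0105,0.0875,0.0098],[-0.0036,0,-0.0076],1],[[-0.0105,0.0875,0.0098],[-0.0036,0,-0.0076],1],[[-0.0105,0.0875,0.0098],[-0.0036,0,-0.0076],1],[[-0.0105,0.0875,0.0098],[-0.0036,0,-0.0076],1]]'; done
python3 -m jog '[[[-0.0105,0.0875,0.0098],[-0.0036,0,-0.0076],1],[[-0.0105,0.0875,0.0098],[-0.0036,0,-0.0076],1],[[-0.0105,0.0875,0.0098],[-0.0036,0,-0.0076],1],[[-0.0105,0.0875,0.0098],[-0.0036,0,-0.0076],1],[[-0.0105,0.0875,0.0098],[-0.0036,0,-0.0076],1],[[-0.0105,0.0875,0.0098],[-0.0036,0,-0.0076],1],[[-0.0105,0.0875,0.0098],[-0.0036,0,-0.0076],1],[[-0.0105,0.0875,0.0098],[-0.0036,0,-0.0076],1],[[-0.0105,0.0875,0.0098],[-0.0036,0,-0.0076],1],[[-0.0105,0.0875,0.0098],[-0.0036,0,-0.0076],1],[[-0.0105,0.0875,0.0098],[-0.0036,0,-0.0076],1],[[-0.0105,0.0875,0.0098],[-0.0036,0,-0.0076],1]]'
python3 - <<'E'
from h import *
np.set_printoptions(precision=3,suppress=True)
s=robot.sense();print(s["tool_pos"],s["joint_pos"])
o=ori(np.radians(-8.6),np.radians(25))
plan(np.array([.655,-.0205,.107])+.019*o.apply([0,0,1]),o,10)
a=robot.camera("scene")[130:340,170:450];b=robot.camera("wrist")
v=np.hstack([cv2.resize(a,(400,300)),cv2.resize(b,(400,300))]);cv2.imwrite("pics/p1.png",cv2.cvtColor(v,cv2.COLOR_RGB2BGR))
E
```

```text
clock: 10.87
tool_pos: [0.5915, -0.1621, 0.1662]
orientation: [0.21, 0.226, 0.95, -0.049]
ft_force: [-0.0, -0.5, -1.5]
finger_gap: 0.0654
grip_force: 35.0
clock: 11.87
tool_pos: [0.6641, -0.021, 0.1586]
orientation: [0.216, 0.073, 0.974, -0.014]
ft_force: [0.4, -0.2, -1.7]
finger_gap: 0.066
grip_force: 35.0
[ 0.664 -0.021  0.159] [ 0.195  0.366 -0.334  1.954  0.504  0.459  0.916]
row x 10 [0.02, -0.0007, 0.0413] [0.0001, 0.0, -0.0] mm/row 6.9 deg/row 0.02
path [[0.664, -0.021, 0.152], [0.664, -0.021, 0.131], [0.663, -0.021, 0.11], [0.663, -0.022, 0.09]]
```

View pics/p1.png

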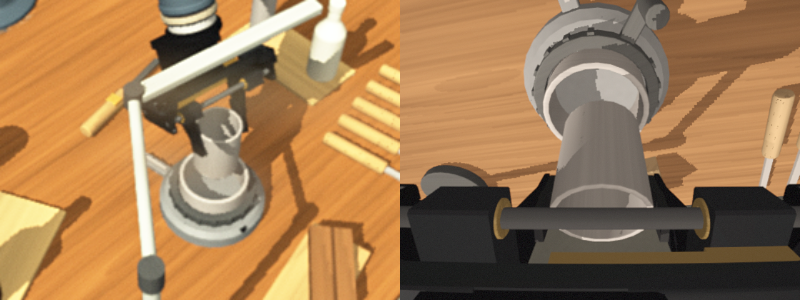

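The scene half shows the pot upright above the bath. The wrist half shows the pot's underside centred over the bath opening at (598,100). I'll lower it.

```bash
python3 -m jog '[[[0.02,-0.0007,0.0413],[0,0,0],1],[[0.02,-0.0007,0.0413],[0,0,0],1],[[0.02,-0.0007,0.0413],[0,0,0],1],[[0.02,-0.0007,0.0413],[0,0,0],1],[[0.02,-0.0007,0.0413],[0,0,0],1],[[0.02,-0.0007,0.0413],[0,0,0],1],[[0.02,-0.0007,0.0413],[0,0,0],1],[[0.02,-0.0007,0.0413],[0,0,0],1],[[0.02,-0.0007,0.0413],[0,0,0],1],[[0.02,-0.0007,0.0413],[0,0,0],1],[[0,0,0],[0,0,0],1]]'
python3 -m jog '[[[0.0028,0,0.006],[0,0,0],1],[[0.0028,0,0.006],[0,0,0],1],[[0.0028,0,0.006],[0,0,0],1],[[0.0028,0,0.006],[0,0,0],1],[[0.0028,0,0.006],[0,0,0],1],[[0,0,0],[0,0,0],1]]'
```

```text
clock: 12.88
tool_pos: [0.6615, -0.0228, 0.0879]
orientation: [0.215, 0.074, 0.974, -0.015]
ft_force: [0.1, 1.0, -2.7]
finger_gap: 0.0656
grip_force: 35.0
clock: 13.38
tool_pos: [0.6626, -0.0228, 0.0849]
orientation: [0.216, 0.074, 0.973, -0.014]
ft_force: [0.1, 0.2, -1.7]
finger_gap: 0.0653
grip_force: 35.0
```

```bash
python3 -m jog '[[[0.0014,0,0.003],[0,0,0],1],[[0.0014,0,0.003],[0,0,0],1],[[0.0014,0,0.003],[0,0,0],1],[[0,0,0],[0,0,0],1]]'
```

```text
clock: 13.72
tool_pos: [0.663, -0.0228, 0.0845]
orientation: [0.217, 0.074, 0.973, -0.015]
ft_force: [-3.2, -0.1, 5.4]
finger_gap: 0.0654
grip_force: 35.0
```

```bash
python3 -m jog '[[[0,0,0],[0,0,0],0],[[0,0,0],[0,0,0],0],[[0,0,0],[0,0,0],0],[[0,0,0],[0,0,0],0],[[-0.01,0,-0.04],[0,0,0],0],[[-0.02,0,-0.08],[0,0,0],0],[[-0.02,0,-0.12],[0,0,0],0],[[-0.02,0,-0.15],[0,0,0],0],[[-0.02,0,-0.15],[0,0,0],0],[[-0.02,0,-0.1],[0,0,0],0]]'
python3 - <<'E'
from h import *
np.set_printoptions(precision=3,suppress=True)
s=robot.sense();print(s["joint_pos"])
q=s["orientation"]
pk=np.array([.663,-.0228,.0845]);o=ori(np.radians(-8.6),np.radians(25));print("pot by tool",pk-.019*o.apply([0,0,1]))
for c in("scene","top"):
    im=robot.camera(c)
    for l in robot.landmark_of(c,"pot")[:3]: print(c,l["score"],onz(c,l["xy"],.03)[:2])
    for l in robot.landmark_of(c,"cup")[:3]: print(c,"cup",l["score"],onz(c,l["xy"],.01)[:2])
o=ori(np.radians(12),np.radians(30))
plan(np.array([.46,.313,.25])+.019*o.apply([0,0,1]),o,24)
E
```

```text
clock: 14.55
tool_pos: [0.6372, -0.0189, 0.1798]
orientation: [0.217, 0.074, 0.973, -0.014]
ft_force: [1.3, -0.2, 0.3]
finger_gap: 0.0866
grip_force: 0.0
[ 0.225  0.301 -0.369  1.994  0.471  0.48   0.935]
pot by tool [ 0.655 -0.022  0.102]
scene 0.77 [ 0.651 -0.022]
scene 0.61 [ 0.373 -0.277]
top 0.89 [ 0.349 -0.253]
top cup 0.88 [0.463 0.319]
row x 24 [0.0326, 0.0945, -0.0343] [-0.0022, -0.0012, -0.0043] mm/row 15.9 deg/row 0.89
path [[0.632, -0.005, 0.179], [0.595, 0.098, 0.197], [0.539, 0.21, 0.216], [0.469, 0.315, 0.234]]
```

```bash
python3 -m jog '[[[0.0326,0.0945,-0.0343],[-0.0022,-0.0012,-0.0043],0],[[0.0326,0.0945,-0.0343],[-0.0022,-0.0012,-0.0043],0],[[0.0326,0.0945,-0.0343],[-0.0022,-0.0012,-0.0043],0],[[0.0326,0.0945,-0.0343],[-0.0022,-0.0012,-0.0043],0],[[0.0326,0.0945,-0.0343],[-0.0022,-0.0012,-0.0043],0],[[0.0326,0.0945,-0.0343],[-0.0022,-0.0012,-0.0043],0],[[0.0326,0.0945,-0.0343],[-0.0022,-0.0012,-0.0043],0],[[0.0326,0.0945,-0.0343],[-0.0022,-0.0012,-0.0043],0],[[0.0326,0.0945,-0.0343],[-0.0022,-0.0012,-0.0043],0],[[0.0326,0.0945,-0.0343],[-0.0022,-0.0012,-0.0043],0],[[0.0326,0.0945,-0.0343],[-0.0022,-0.0012,-0.0043],0],[[0.0326,0.0945,-0.0343],[-0.0022,-0.0012,-0.0043],0]]'
python3 -m jog '[[[0.0326,0.0945,-0.0343],[-0.0022,-0.0012,-0.0043],0],[[0.0326,0.0945,-0.0343],[-0.0022,-0.0012,-0.0043],0],[[0.0326,0.0945,-0.0343],[-0.0022,-0.0012,-0.0043],0],[[0.0326,0.0945,-0.0343],[-0.0022,-0.0012,-0.0043],0],[[0.0326,0.0945,-0.0343],[-0.0022,-0.0012,-0.0043],0],[[0.0326,0.0945,-0.0343],[-0.0022,-0.0012,-0.0043],0],[[0.0326,0.0945,-0.0343],[-0.0022,-0.0012,-0.0043],0],[[0.0326,0.0945,-0.0343],[-0.0022,-0.0012,-0.0043],0],[[0.0326,0.0945,-0.0343],[-0.0022,-0.0012,-0.0043],0],[[0.0326,0.0945,-0.0343],[-0.0022,-0.0012,-0.0043],0],[[0.0326,0.0945,-0.0343],[-0.0022,-0.0012,-0.0043],0],[[0.0326,0.0945,-0.0343],[-0.0022,-0.0012,-0.0043],0]]'
python3 - <<'E'
from h import *
from scipy.optimize import minimize
np.set_printoptions(precision=4,suppress=True)
s=robot.sense();print(s["joint_pos"])
im=robot.camera("wrist");cv2.imwrite("pics/c1.png",cv2.cvtColor(im,cv2.COLOR_RGB2BGR))
for l in robot.landmark_of("wrist","cup")[:2]: print(l["score"],l["xy"],onz("wrist",l["xy"],.01)[:2])
for l in robot.trace("wrist","cup")[:2]:
    m=l["mask"];print(l["score"],l["box"])
    def f(x):
        e=render("wrist",[cyl(x[0],x[1],.022,.01,.125)]); return -(e&m).sum()/(e|m).sum()
    r=minimize(f,(.46,.313),method="Nelder-Mead",options=dict(initial_simplex=[(.46,.313),(.47,.313),(.46,.323)]));print(r.x,-r.fun)
E
```

```text
clock: 15.85
tool_pos: [0.5684, 0.1568, 0.2081]
orientation: [0.239, -0.015, 0.971, 0.007]
ft_force: [0.2, 0.5, -0.2]
finger_gap: 0.0871
grip_force: 0.0
clock: 16.85
tool_pos: [0.4683, 0.3161, 0.2346]
orientation: [0.26, -0.103, 0.96, 0.028]
ft_force: [-0.3, -0.1, -0.8]
finger_gap: 0.0868
grip_force: 0.0
[-0.3093  0.1255 -0.5613  2.1105  0.7017  0.5976  0.4073]
0.93 [278.3, 60.2] [0.4606 0.3136]
0.93 [247.8, 37.1, 308.7, 151.6]
[0.4608 0.3131] 0.945460881686705
```

View pics/c1.png

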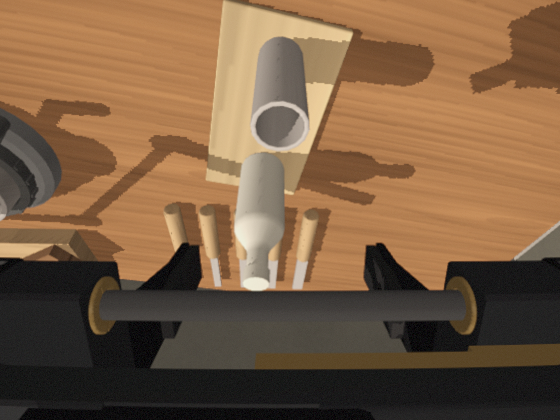

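The cup's rim is at (280,125) and the fit gives (0.461, 0.313). The bottle is safely ahead of the gripper. I'll descend.

```bash
python3 - <<'E'
from h import *
o=ori(np.radians(12),np.radians(30))
plan(np.array([.461,.313,.115])+.019*o.apply([0,0,1]),o,12)
E
```

```text
row x 12 [0.0372, -0.0009, 0.0658] [0.0001, 0.0001, 0.0001] mm/row 11.3 deg/row 0.04
path [[0.469, 0.316, 0.223], [0.469, 0.316, 0.189], [0.47, 0.315, 0.144], [0.47, 0.315, 0.099]]
```

```bash
python3 -m jog '[[[0.0372,-0.0009,0.0658],[0,0,0],0],[[0.0372,-0.0009,0.0658],[0,0,0],0],[[0.0372,-0.0009,0.0658],[0,0,0],0],[[0.0372,-0.0009,0.0658],[0,0,0],0],[[0.0372,-0.0009,0.0658],[0,0,0],0],[[0.0372,-0.0009,0.0658],[0,0,0],0],[[0.0372,-0.0009,0.0658],[0,0,0],0],[[0.0372,-0.0009,0.0658],[0,0,0],0],[[0.0372,-0.0009,0.0658],[0,0,0],0],[[0.0372,-0.0009,0.0658],[0,0,0],0],[[0.0372,-0.0009,0.0658],[0,0,0],0],[[0.0372,-0.0009,0.0658],[0,0,0],0]]'
python3 - <<'E'
from h import *
np.set_printoptions(precision=3,suppress=True)
s=robot.sense();print(s["joint_pos"])
o=ori(np.radians(12),np.radians(30))
plan(np.array([.461,.313,.115])+.019*o.apply([0,0,1]),o,3)
E
```

```text
clock: 18.0
tool_pos: [0.4724, 0.3125, 0.0975]
orientation: [0.26, -0.101, 0.96, 0.027]
ft_force: [-0.5, 0.2, 0.1]
finger_gap: 0.087
grip_force: 0.0
[-0.488  0.344 -0.391  2.247  1.317  0.441 -0.24 ]
row x 3 [0.0018, 0.0063, -0.0036] [0.0, 0.0006, 0.0001] mm/row 1.1 deg/row 0.10
path [[0.472, 0.313, 0.098], [0.472, 0.313, 0.098], [0.471, 0.314, 0.098], [0.47, 0.315, 0.099]]
```

```bash
python3 -m jog '[[[0.0018,0.0063,-0.0036],[0,0.0006,0],0],[[0.0018,0.0063,-0.0036],[0,0.0006,0],0],[[0.0018,0.0063,-0.0036],[0,0.0006,0],0],[[0,0,0],[0,0,0],1],[[0,0,0],[0,0,0],1],[[0,0,0],[0,0,0],1],[[0,0,0],[0,0,0],1],[[0,0,0],[0,0,0],1],[[0,0,0],[0,0,0],1],[[0,0,0],[0,0,0],1],[[0,0,0],[0,0,0],1]]' 30
python3 - <<'E'
from h import *
np.set_printoptions(precision=3,suppress=True)
s=robot.sense();print(s["joint_pos"])
o=ori(np.radians(6),np.radians(30))
plan(s["tool_pos"]+np.array([0,-.01,.125]),o,12)
E
```

```text
clock: 18.92
tool_pos: [0.4695, 0.316, 0.0993]
orientation: [0.257, -0.102, 0.961, 0.028]
ft_force: [0.3, 0.7, -0.5]
finger_gap: 0.0437
grip_force: 29.9
[-0.488  0.341 -0.401  2.242  1.288  0.447 -0.216]
row x 12 [-0.0339, -0.0055, -0.0606] [0.0014, -0.0, 0.0025] mm/row 10.4 deg/row 0.51
path [[0.469, 0.315, 0.11], [0.47, 0.313, 0.141], [0.47, 0.309, 0.183], [0.469, 0.306, 0.224]]
```

```bash
python3 -m jog '[[[-0.0339,-0.0055,-0.0606],[0.0014,0,0.0025],1],[[-0.0339,-0.0055,-0.0606],[0.0014,0,0.0025],1],[[-0.0339,-0.0055,-0.0606],[0.0014,0,0.0025],1],[[-0.0339,-0.0055,-0.0606],[0.0014,0,0.0025],1],[[-0.0339,-0.0055,-0.0606],[0.0014,0,0.0025],1],[[-0.0339,-0.0055,-0.0606],[0.0014,0,0.0025],1],[[-0.0339,-0.0055,-0.0606],[0.0014,0,0.0025],1],[[-0.0339,-0.0055,-0.0606],[0.0014,0,0.0025],1],[[-0.0339,-0.0055,-0.0606],[0.0014,0,0.0025],1],[[-0.0339,-0.0055,-0.0606],[0.0014,0,0.0025],1],[[-0.0339,-0.0055,-0.0606],[0.0014,0,0.0025],1],[[-0.0339,-0.0055,-0.0606],[0.0014,0,0.0025],1]]'
python3 - <<'E'
from h import *
np.set_printoptions(precision=3,suppress=True)
s=robot.sense();print(s["joint_pos"])
o=ori(np.radians(-8.6),np.radians(30))
plan(np.array([.57,-.01,.237])+.019*o.apply([0,0,1]),o,24)
robot.camera("wrist")
E
```

```text
clock: 19.92
tool_pos: [0.469, 0.3056, 0.2242]
orientation: [0.258, -0.05, 0.965, 0.014]
ft_force: [0.4, 0.3, -0.6]
finger_gap: 0.0433
grip_force: 29.9
[-0.358  0.143 -0.526  2.114  0.751  0.644  0.253]
row x 24 [-0.0275, -0.0877, 0.017] [0.0017, -0.0, 0.0029] mm/row 14.0 deg/row 0.61
path [[0.475, 0.293, 0.224], [0.515, 0.203, 0.223], [0.552, 0.097, 0.222], [0.579, -0.011, 0.221]]
```

```bash
python3 -m jog '[[[-0.0275,-0.0877,0.017],[0.0017,0,0.0029],1],[[-0.0275,-0.0877,0.017],[0.0017,0,0.0029],1],[[-0.0275,-0.0877,0.017],[0.0017,0,0.0029],1],[[-0.0275,-0.0877,0.017],[0.0017,0,0.0029],1],[[-0.0275,-0.0877,0.017],[0.0017,0,0.0029],1],[[-0.0275,-0.0877,0.017],[0.0017,0,0.0029],1],[[-0.0275,-0.0877,0.017],[0.0017,0,0.0029],1],[[-0.0275,-0.0877,0.017],[0.0017,0,0.0029],1],[[-0.0275,-0.0877,0.017],[0.0017,0,0.0029],1],[[-0.0275,-0.0877,0.017],[0.0017,0,0.0029],1],[[-0.0275,-0.0877,0.017],[0.0017,0,0.0029],1],[[-0.0275,-0.0877,0.017],[0.0017,0,0.0029],1]]'
python3 -m jog '[[[-0.0275,-0.0877,0.017],[0.0017,0,0.0029],1],[[-0.0275,-0.0877,0.017],[0.0017,0,0.0029],1],[[-0.0275,-0.0877,0.017],[0.0017,0,0.0029],1],[[-0.0275,-0.0877,0.017],[0.0017,0,0.0029],1],[[-0.0275,-0.0877,0.017],[0.0017,0,0.0029],1],[[-0.0275,-0.0877,0.017],[0.0017,0,0.0029],1],[[-0.0275,-0.0877,0.017],[0.0017,0,0.0029],1],[[-0.0275,-0.0877,0.017],[0.0017,0,0.0029],1],[[-0.0275,-0.0877,0.017],[0.0017,0,0.0029],1],[[-0.0275,-0.0877,0.017],[0.0017,0,0.0029],1],[[-0.0275,-0.0877,0.017],[0.0017,0,0.0029],1],[[-0.0275,-0.0877,0.017],[0.0017,0,0.0029],1]]'
python3 - <<'E'
from h import *
from scipy.optimize import minimize
np.set_printoptions(precision=4,suppress=True)
s=robot.sense();print(s["joint_pos"])
o=ori(np.radians(-8.6),np.radians(30))
robot.camera("scene");robot.camera("top")
for cam in("scene","top"):
  for l in robot.trace(cam,"pot")[:3]:
    m=l["mask"]
    def f(x):
        e=render(cam,[cyl(x[0],x[1],.033,.075,.115)]); return -(e&m).sum()/(e|m).sum()
    x0=(.655,-.022)
    if f(x0)<-.3:
        r=minimize(f,x0,method="Nelder-Mead",options=dict(initial_simplex=[x0,(.665,-.022),(.655,-.012)]));print(cam,l["score"],r.x,-r.fun)
  for l in robot.landmark_of(cam,"pot")[:3]: print(cam,l["score"],onz(cam,l["xy"],.03)[:2])
plan(np.array([.655,-.022,.230])+.019*o.apply([0,0,1]),o,10)
im=robot.camera("wrist")
cv2.imwrite("pics/c2.png",cv2.cvtColor(np.hstack([cv2.resize(im,(400,300)),cv2.resize(robot.camera("scene")[80:290,200:480],(400,300))]),cv2.COLOR_RGB2BGR))
E
```

```text
clock: 20.97
tool_pos: [0.5353, 0.1495, 0.2222]
orientation: [0.258, 0.012, 0.966, -0.003]
ft_force: [-0.2, 0.5, -0.8]
finger_gap: 0.0434
grip_force: 29.9
clock: 21.97
tool_pos: [0.5801, -0.0126, 0.2202]
orientation: [0.258, 0.073, 0.963, -0.02]
ft_force: [-0.8, -0.8, -1.9]
finger_gap: 0.0436
grip_force: 29.9
[ 0.1459  0.1266 -0.2929  2.1316  0.4496  0.4197  0.916 ]
scene 0.8 [ 0.6588 -0.025 ] 0.8458367683429514
scene 0.89 [ 0.3742 -0.2705]
scene 0.78 [ 0.6573 -0.0244]
top 0.61 [ 0.66   -0.0211] 0.7615979381443299
top 0.58 [ 0.6495 -0.0176]
top 0.58 [ 0.3486 -0.2596]
row x 10 [-0.0471, -0.0005, 0.0324] [0.0, -0.0, 0.0001] mm/row 8.6 deg/row 0.01
path [[0.588, -0.011, 0.22], [0.614, -0.015, 0.218], [0.639, -0.019, 0.216], [0.664, -0.023, 0.214]]
```

View pics/c2.png

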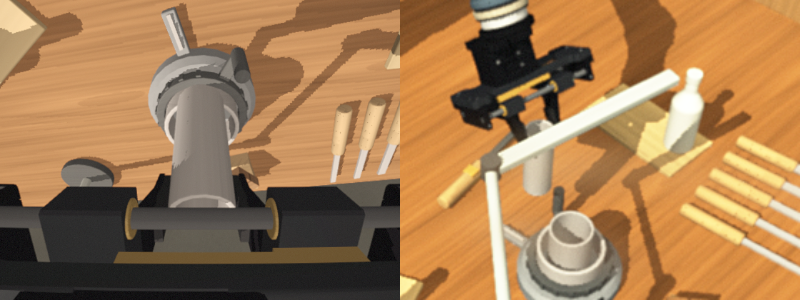

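The pot sits upright in the bath and the cup hangs upright in the gripper. In the scene half the pot rim is at (570,222). I'll move the cup over the pot.

```bash
python3 -m jog '[[[-0.0471,-0.0005,0.0324],[0,0,0],1],[[-0.0471,-0.0005,0.0324],[0,0,0],1],[[-0.0471,-0.0005,0.0324],[0,0,0],1],[[-0.0471,-0.0005,0.0324],[0,0,0],1],[[-0.0471,-0.0005,0.0324],[0,0,0],1],[[-0.0471,-0.0005,0.0324],[0,0,0],1],[[-0.0471,-0.0005,0.0324],[0,0,0],1],[[-0.0471,-0.0005,0.0324],[0,0,0],1],[[-0.0471,-0.0005,0.0324],[0,0,0],1],[[-0.0471,-0.0005,0.0324],[0,0,0],1],[[0,0,0],[0,0,0],1],[[0,0,0],[0,0,0],1]]'
python3 - <<'E'
from h import *
from scipy.optimize import minimize
np.set_printoptions(precision=4,suppress=True)
s=robot.sense();print(s["joint_pos"])
o=ori(np.radians(-8.6),np.radians(30))
a=robot.camera("scene");b=robot.camera("wrist")
zb=s["tool_pos"][2]-.0893
for cam in("scene","wrist"):
  for t,r0,z0,z1 in(("cup",.022,zb,zb+.115),("pot",.033,.075,.115)):
   for l in robot.trace(cam,t)[:3]:
    m=l["mask"]
    def f(x):
        e=render(cam,[cyl(x[0],x[1],r0,z0,z1)]); return -(e&m).sum()/(e|m).sum()
    x0=(.656,-.022)
    if f(x0)<-.2:
        r=minimize(f,x0,method="Nelder-Mead",options=dict(initial_simplex=[x0,(.666,-.022),(.656,-.012)]));print(cam,t,round(l["score"],2),r.x,-r.fun)
plan(np.array([.6565,-.0225,.200])+.019*o.apply([0,0,1]),o,6)
cv2.imwrite("pics/c3.png",cv2.cvtColor(np.hstack([cv2.resize(b,(400,300)),cv2.resize(a[130:270,240:427],(400,300),interpolation=cv2.INTER_CUBIC)]),cv2.COLOR_RGB2BGR))
E
```

```text
clock: 23.37
tool_pos: [0.6648, -0.0243, 0.2132]
orientation: [0.257, 0.072, 0.963, -0.019]
ft_force: [-0.1, -0.5, -1.6]
finger_gap: 0.0437
grip_force: 29.9
[ 0.1504  0.2715 -0.2748  1.9667  0.4672  0.4424  0.9488]
scene cup 0.91 [ 0.6548 -0.0207] 0.8298582151793161
scene pot 0.63 [ 0.6665 -0.0331] 0.7192982456140351
wrist cup 0.66 [ 0.6545 -0.0226] 0.8344439412563887
wrist pot 0.65 [ 0.6424 -0.0194] 0.6792600022289089
row x 6 [0.0152, 0.0005, 0.0299] [0.0, -0.0, 0.0001] mm/row 5.0 deg/row 0.01
path [[0.665, -0.024, 0.209], [0.665, -0.024, 0.204], [0.665, -0.024, 0.194], [0.666, -0.024, 0.184]]
```

View pics/c3.png

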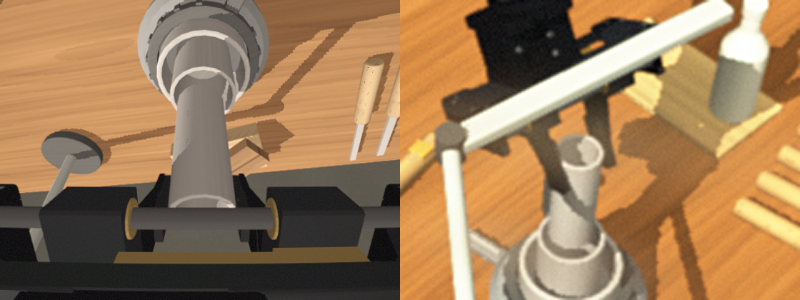

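The wrist half shows the cup over the pot's mouth, centred at about (205,75). In the scene half the cup's lower end is about to enter the pot at (575,240). I'll lower it gently and watch the forces.

```bash
python3 -m jog '[[[0.0152,0.0005,0.0299],[0,0,0],1],[[0.0152,0.0005,0.0299],[0,0,0],1],[[0.0152,0.0005,0.0299],[0,0,0],1],[[0,0,0],[0,0,0],1]]'; python3 -m jog '[[[0.0152,0.0005,0.0299],[0,0,0],1],[[0.0152,0.0005,0.0299],[0,0,0],1],[[0.0152,0.0005,0.0299],[0,0,0],1],[[0,0,0],[0,0,0],1]]'
```

```text
clock: 24.0
tool_pos: [0.6643, -0.0242, 0.1965]
orientation: [0.256, 0.072, 0.964, -0.019]
ft_force: [-0.2, 0.8, -1.2]
finger_gap: 0.0433
grip_force: 29.9
clock: 24.33
tool_pos: [0.6654, -0.0241, 0.1817]
orientation: [0.257, 0.072, 0.964, -0.019]
ft_force: [-0.6, -0.0, -2.0]
finger_gap: 0.0433
grip_force: 29.9
```

```bash
python3 -m jog '[[[0.0167,0,0.0289],[0,0,0],1],[[0.0167,0,0.0289],[0,0,0],1],[[0.0167,0,0.0289],[0,0,0],1],[[0.0167,0,0.0289],[0,0,0],1],[[0.0167,0,0.0289],[0,0,0],1],[[0,0,0],[0,0,0],1]]'; python3 -m jog '[[[0.0167,0,0.0289],[0,0,0],1],[[0.0167,0,0.0289],[0,0,0],1],[[0.0167,0,0.0289],[0,0,0],1],[[0.0167,0,0.0289],[0,0,0],1],[[0.0167,0,0.0289],[0,0,0],1],[[0,0,0],[0,0,0],1]]'
```

```text
clock: 24.83
tool_pos: [0.6653, -0.024, 0.1567]
orientation: [0.257, 0.072, 0.964, -0.019]
ft_force: [-0.4, 0.2, -1.2]
finger_gap: 0.0438
grip_force: 29.9
clock: 25.33
tool_pos: [0.6653, -0.024, 0.1317]
orientation: [0.257, 0.072, 0.964, -0.019]
ft_force: [0.0, 0.6, -0.8]
finger_gap: 0.0435
grip_force: 29.9
```

```bash
python3 -m jog '[[[0.0067,0,0.0116],[0,0,0],1],[[0.0067,0,0.0116],[0,0,0],1],[[0.0067,0,0.0116],[0,0,0],1],[[0,0,0],[0,0,0],1]]'; python3 -m jog '[[[0.0033,0,0.0058],[0,0,0],1],[[0.0033,0,0.0058],[0,0,0],1],[[0,0,0],[0,0,0],1]]'
```

```text
clock: 25.67
tool_pos: [0.6659, -0.024, 0.1269]
orientation: [0.257, 0.072, 0.963, -0.019]
ft_force: [-0.6, 0.7, -1.1]
finger_gap: 0.0434
grip_force: 29.9
clock: 25.92
tool_pos: [0.6661, -0.024, 0.1252]
orientation: [0.258, 0.072, 0.963, -0.019]
ft_force: [0.1, 0.9, -1.5]
finger_gap: 0.0436
grip_force: 29.9
```

```bash
python3 -m jog '[[[0.0033,0,0.0058],[0,0,0],1],[[0.0033,0,0.0058],[0,0,0],1],[[0,0,0],[0,0,0],1]]'
```

```text
clock: 26.17
tool_pos: [0.667, -0.0241, 0.1243]
orientation: [0.259, 0.072, 0.963, -0.019]
ft_force: [-1.6, -1.0, 3.8]
finger_gap: 0.0435
grip_force: 29.9
```

```bash
python3 -m jog '[[[0,0,0],[0,0,0],0],[[0,0,0],[0,0,0],0],[[0,0,0],[0,0,0],0],[[0,0,0],[0,0,0],0],[[0,0,0],[0,0,0],0],[[0,0,-0.04],[0,0,0],0],[[0,0,-0.08],[0,0,0],0],[[0,0,-0.12],[0,0,0],0],[[0,0,-0.15],[0,0,0],0],[[0,0,-0.15],[0,0,0],0],[[0,0,-0.12],[0,0,0],0],[[0,0,0],[0,0,0],0]]'
python3 - <<'E'
from h import *
from scipy.optimize import minimize
np.set_printoptions(precision=4,suppress=True)
s=robot.sense();print(s["joint_pos"])
a=robot.camera("scene");b=robot.camera("wrist");t=robot.camera("top")
for c in("wrist","scene","top"):
  for n,z in(("collar_post",.068),("lock_mark",.012),("warmer",0)):
    for l in robot.landmark_of(c,n)[:1]: 
        p=onz(c,l["xy"],z)[:2];d=p-[.6555,-.0215];print(c,n,round(l["score"],2),p,"r",np.hypot(*d),"az",np.degrees(np.arctan2(d[1],d[0])))
  for l in robot.trace(c,"cup")[:1]:
    m=l["mask"]
    def f(x):
        e=render(c,[cyl(x[0],x[1],.022,.115,.15)]); return -(e&m).sum()/(e|m).sum()
    x0=(.656,-.022)
    r=minimize(f,x0,method="Nelder-Mead",options=dict(initial_simplex=[x0,(.666,-.022),(.656,-.012)]));print(c,round(l["score"],2),r.x,-r.fun)
cv2.imwrite("pics/d1.png",cv2.cvtColor(np.hstack([cv2.resize(b,(400,300)),cv2.resize(a[130:340,220:500],(400,300),interpolation=cv2.INTER_CUBIC)]),cv2.COLOR_RGB2BGR))
E
```

```text
clock: 27.17
tool_pos: [0.6175, -0.0159, 0.2138]
orientation: [0.261, 0.072, 0.962, -0.019]
ft_force: [-0.1, 0.6, 1.2]
finger_gap: 0.0873
grip_force: 0.0
[ 0.1495  0.195  -0.2899  2.0695  0.4886  0.412   0.8985]
wrist collar_post 0.74 [0.5695 0.0329] r 0.10172795236389605 az 147.69848954859992
wrist lock_mark 0.88 [ 0.5559 -0.0351] r 0.10050151652156554 az -172.2505465414519
wrist warmer 0.68 [ 0.65   -0.0242] r 0.006074273078493637 az -154.01560976085656
wrist 0.7 [ 0.6447 -0.0217] 0.8840919755983107
scene collar_post 0.62 [0.5723 0.0401] r 0.1035149431947637 az 143.46912676420877
scene lock_mark 0.8 [ 0.5604 -0.0388] r 0.09664337630902102 az -169.7116875041918
scene warmer 0.55 [ 0.662  -0.0248] r 0.007230787840923631 az -26.719209998981142
scene 0.76 [ 0.6584 -0.0256] 0.9447415329768271
top 0.49 [ 0.6656 -0.0214] 0.3759213759213759
```

View pics/d1.png

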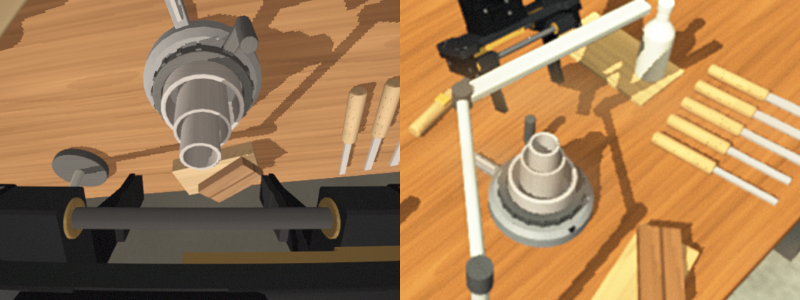

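The cup stands in the pot in the bath; in the scene half it is at (543,150) and the post at (530,125). Next I'll grip the post.

```bash
python3 - <<'E'
from h import *
o=ori(np.radians(-34.5),np.radians(10))
plan(np.array([.573,.0353,.15])+.019*o.apply([0,0,1]),o,12)
E
```

```text
row x 12 [0.0451, 0.017, 0.0294] [0.0041, 0.0091, 0.0114] mm/row 8.5 deg/row 2.72
path [[0.614, -0.014, 0.202], [0.604, -0.003, 0.181], [0.59, 0.014, 0.155], [0.576, 0.033, 0.131]]
```

```bash
python3 -m jog '[[[0.0451,0.017,0.0294],[0.0041,0.0091,0.0114],0],[[0.0451,0.017,0.0294],[0.0041,0.0091,0.0114],0],[[0.0451,0.017,0.0294],[0.0041,0.0091,0.0114],0],[[0.0451,0.017,0.0294],[0.0041,0.0091,0.0114],0],[[0.0451,0.017,0.0294],[0.0041,0.0091,0.0114],0],[[0.0451,0.017,0.0294],[0.0041,0.0091,0.0114],0],[[0.0451,0.017,0.0294],[0.0041,0.0091,0.0114],0],[[0.0451,0.017,0.0294],[0.0041,0.0091,0.0114],0],[[0.0451,0.017,0.0294],[0.0041,0.0091,0.0114],0],[[0.0451,0.017,0.0294],[0.0041,0.0091,0.0114],0],[[0.0451,0.017,0.0294],[0.0041,0.0091,0.0114],0],[[0.0451,0.017,0.0294],[0.0041,0.0091,0.0114],0]]'
python3 - <<'E'
from h import *
np.set_printoptions(precision=4,suppress=True)
s=robot.sense();print(s["joint_pos"])
b=robot.camera("wrist")
for n,z in(("collar_post",.068),("lock_mark",.012)):
    for l in robot.landmark_of("wrist",n)[:2]: print(n,l["score"],l["xy"],onz("wrist",l["xy"],z))
for l in robot.trace("wrist","collar_post")[:1]: print(l["box"])
o=ori(np.radians(-34.5),np.radians(10))
plan(np.array([.572,.0355,.068])+.019*o.apply([0,0,1]),o,10)
cv2.imwrite("pics/e1.png",cv2.cvtColor(b,cv2.COLOR_RGB2BGR))
E
```

```text
clock: 28.92
tool_pos: [0.5757, 0.0338, 0.1313]
orientation: [0.082, 0.297, 0.951, -0.025]
ft_force: [-0.2, -1.3, -0.8]
finger_gap: 0.0871
grip_force: 0.0
[ 0.0063  0.3652 -0.2546  1.9537  0.3234  0.7413  0.5092]
collar_post 0.78 [281.3, 201.8] [0.5714 0.0365 0.068 ]
lock_mark 0.88 [205.1, 203.2] [ 0.5579 -0.0362  0.012 ]
[204.2, 176.5, 359.7, 289.2]
row x 10 [0.0103, -0.0003, 0.0539] [0.0, -0.0, -0.0] mm/row 8.2 deg/row 0.01
path [[0.576, 0.033, 0.123], [0.575, 0.033, 0.099], [0.575, 0.034, 0.074], [0.575, 0.034, 0.049]]
```

View pics/e1.png

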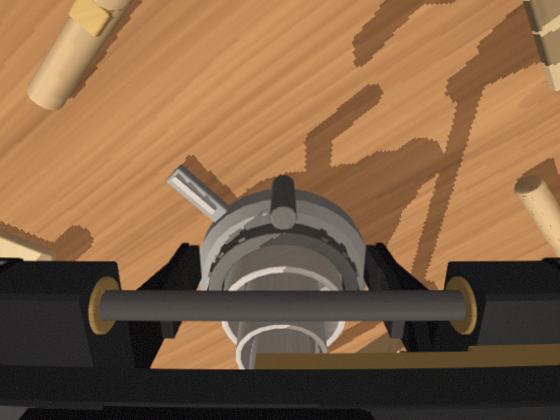

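The post is at (283,205), centred between the fingers, and the tongue is at (197,193). I'll descend and grip.

```bash
python3 -m jog '[[[0.0103,0,0.0539],[0,0,0],0],[[0.0103,0,0.0539],[0,0,0],0],[[0.0103,0,0.0539],[0,0,0],0],[[0.0103,0,0.0539],[0,0,0],0],[[0.0103,0,0.0539],[0,0,0],0],[[0.0103,0,0.0539],[0,0,0],0],[[0.0103,0,0.0539],[0,0,0],0],[[0.0103,0,0.0539],[0,0,0],0],[[0.0103,0,0.0539],[0,0,0],0],[[0.0103,0,0.0539],[0,0,0],0],[[0,0,0],[0,0,0],0]]'
python3 -m jog '[[[0,0,0],[0,0,0],1],[[0,0,0],[0,0,0],1],[[0,0,0],[0,0,0],1],[[0,0,0],[0,0,0],1],[[0,0,0],[0,0,0],1],[[0,0,0],[0,0,0],1],[[0,0,0],[0,0,0],1],[[0,0,0],[0,0,0],1],[[0,0,0],[0,0,0],1],[[0,0,0],[0,0,0],1],[[0,0,0],[0,0,0],1],[[0,0,0],[0,0,0],1]]' 30
python3 - <<'E'
from h import *
np.set_printoptions(precision=4,suppress=True)
s=robot.sense();print(s["joint_pos"])
q=s["orientation"];o=R.from_quat([q[1],q[2],q[3],q[0]])
c=np.array([.6555,-.0215,0]);g=s["tool_pos"]-.019*o.apply([0,0,1]);d=g-c;az=np.degrees(np.arctan2(d[1],d[0]));print("grasp",g,np.hypot(*d[:2]),az)
rz=R.from_euler('z',188.3-az,degrees=True)
plan(c+rz.apply(s["tool_pos"]-c),rz*o,24)
E
```

```text
clock: 30.03
tool_pos: [0.5736, 0.0341, 0.0473]
orientation: [0.081, 0.296, 0.951, -0.026]
ft_force: [-0.3, -0.7, -0.0]
finger_gap: 0.087
grip_force: 0.0
clock: 31.03
tool_pos: [0.5748, 0.0344, 0.0493]
orientation: [0.083, 0.296, 0.951, -0.025]
ft_force: [1.0, 0.6, -0.0]
finger_gap: 0.0177
grip_force: 30.0
[-0.0414  0.4795 -0.2021  2.0158  0.4109  0.572   0.4139]
grasp [0.5721 0.0362 0.068 ] 0.10141084400668178 145.29264758835723
row x 24 [-0.0003, -0.0205, 0.0] [-0.0017, 0.0, -0.0098] mm/row 3.1 deg/row 1.79
path [[0.573, 0.032, 0.049], [0.564, 0.013, 0.049], [0.558, -0.011, 0.049], [0.558, -0.036, 0.049]]
```

```bash
python3 -m jog '[[[-0.0003,-0.0205,0],[-0.0017,0,-0.0098],1],[[-0.0003,-0.0205,0],[-0.0017,0,-0.0098],1],[[-0.0003,-0.0205,0],[-0.0017,0,-0.0098],1],[[-0.0003,-0.0205,0],[-0.0017,0,-0.0098],1]]'
```

```text
clock: 31.37
tool_pos: [0.5688, 0.0241, 0.0493]
orientation: [0.085, 0.235, 0.968, -0.019]
ft_force: [1.7, 1.4, -1.9]
finger_gap: 0.0171
grip_force: 30.0
```

```bash
python3 -m jog '[[[-0.0003,-0.0205,0],[-0.0017,0,-0.0098],1],[[-0.0003,-0.0205,0],[-0.0017,0,-0.0098],1],[[-0.0003,-0.0205,0],[-0.0017,0,-0.0098],1],[[-0.0003,-0.0205,0],[-0.0017,0,-0.0098],1],[[-0.0003,-0.0205,0],[-0.0017,0,-0.0098],1],[[-0.0003,-0.0205,0],[-0.0017,0,-0.0098],1],[[-0.0003,-0.0205,0],[-0.0017,0,-0.0098],1],[[-0.0003,-0.0205,0],[-0.0017,0,-0.0098],1],[[-0.0003,-0.0205,0],[-0.0017,0,-0.0098],1],[[-0.0003,-0.0205,0],[-0.0017,0,-0.0098],1]]'
python3 -m jog '[[[-0.0003,-0.0205,0],[-0.0017,0,-0.0098],1],[[-0.0003,-0.0205,0],[-0.0017,0,-0.0098],1],[[-0.0003,-0.0205,0],[-0.0017,0,-0.0098],1],[[-0.0003,-0.0205,0],[-0.0017,0,-0.0098],1],[[-0.0003,-0.0205,0],[-0.0017,0,-0.0098],1],[[-0.0003,-0.0205,0],[-0.0017,0,-0.0098],1],[[-0.0003,-0.0205,0],[-0.0017,0,-0.0098],1],[[-0.0003,-0.0205,0],[-0.0017,0,-0.0098],1],[[-0.0003,-0.0205,0],[-0.0017,0,-0.0098],1],[[-0.0003,-0.0205,0],[-0.0017,0,-0.0098],1],[[0,0,0],[0,0,0],1],[[0,0,0],[0,0,0],1]]'
python3 - <<'E'
from h import *
s=robot.sense()
q=s["orientation"];o=R.from_quat([q[1],q[2],q[3],q[0]])
c=np.array([.6555,-.0215,0]);g=s["tool_pos"]-.019*o.apply([0,0,1]);d=g-c;print("grasp",g,np.hypot(*d[:2]),np.degrees(np.arctan2(d[1],d[0]))%360)
b=robot.camera("wrist");a=robot.camera("scene")
for cam in("wrist","scene"):
  for n,z in(("collar_post",.068),("lock_mark",.012)):
    for l in robot.landmark_of(cam,n)[:2]:
        p=onz(cam,l["xy"],z)[:2];e=p-c[:2];print(cam,n,round(l["score"],2),p,np.degrees(np.arctan2(e[1],e[0]))%360)
E
```

```text
clock: 32.2
tool_pos: [0.559, -0.0051, 0.0493]
orientation: [0.087, 0.082, 0.993, -0.006]
ft_force: [1.0, 0.8, -2.5]
finger_gap: 0.0171
grip_force: 30.0
clock: 33.2
tool_pos: [0.5589, -0.0364, 0.0493]
orientation: [0.087, -0.072, 0.994, 0.006]
ft_force: [3.9, -0.5, -4.3]
finger_gap: 0.0173
grip_force: 30.0
grasp [ 0.55561934 -0.03690752  0.06802664] 0.10106205149268256 188.7692837468343
wrist collar_post 0.58 [ 0.5567868  -0.03620041] 188.47026309286747
wrist lock_mark 0.63 [ 0.55895693 -0.0351298 ] 188.0358192140617
scene collar_post 0.62 [ 0.55169765 -0.02991314] 184.63367343469454
scene lock_mark 0.67 [ 0.56442308 -0.04160004] 192.44528571492503
```

```bash
python3 -m jog '[[[0,0,0],[0,0,0],0],[[0,0,0],[0,0,0],0],[[0,0,0],[0,0,0],0],[[0,0,0],[0,0,0],0],[[0,0,0],[0,0,0],0],[[0,0,0],[0,0,0],0],[[0,0,-0.04],[0,0,0],0],[[0,0,-0.1],[0,0,0],0],[[0,0,-0.15],[0,0,0],0],[[0,0,-0.15],[0,0,0],0],[[0,0,-0.15],[0,0,0],0],[[0,0,-0.15],[0,0,0],0]]'
python3 -m jog '[[[0.1,0,-0.1],[0,0,0],0],[[0.1,0,-0.05],[0,0,0],0],[[0.1,0,0],[0,0,0],0],[[0,0,0],[0,0,0],0]]'
python3 - <<'E'
from h import *
c=np.array([.6555,-.0215])
ims={k:robot.camera(k) for k in("wrist","scene","top")}
for cam in ims:
  for n,z in(("collar_post",.068),("lock_mark",.012)):
    for l in robot.landmark_of(cam,n)[:1]:
        p=onz(cam,l["xy"],z)[:2];e=p-c;print(cam,n,round(l["score"],2),p,np.degrees(np.arctan2(e[1],e[0]))%360)
cv2.imwrite("pics/f1.png",cv2.cvtColor(np.hstack([cv2.resize(ims["wrist"],(400,300)),cv2.resize(ims["scene"][150:330,220:460],(400,300),interpolation=cv2.INTER_CUBIC)]),cv2.COLOR_RGB2BGR))
E
```

```text
clock: 34.5
tool_pos: [0.5389, -0.0386, 0.16]
orientation: [0.086, -0.073, 0.994, 0.006]
ft_force: [0.3, -0.8, 0.6]
finger_gap: 0.0842
grip_force: 0.0
clock: 34.83
tool_pos: [0.4887, -0.0465, 0.1731]
orientation: [0.085, -0.073, 0.994, 0.005]
ft_force: [-0.8, 0.2, -1.1]
finger_gap: 0.0868
grip_force: 0.0
wrist collar_post 0.75 [ 0.55932956 -0.03416702] 187.5034798902895
wrist lock_mark 0.83 [ 0.5590205  -0.03505758] 187.99899097073774
scene collar_post 0.68 [ 0.56196928 -0.03195224] 186.37645946173953
scene lock_mark 0.92 [ 0.56107124 -0.03429653] 187.71743737685702
top collar_post 0.71 [ 0.55862373 -0.03452351] 187.65661968063046
top lock_mark 0.92 [ 0.5594202  -0.03988032] 190.8299865040557
```

View pics/f1.png

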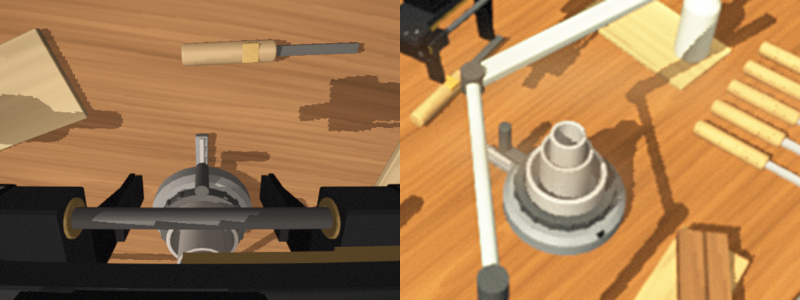

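The wrist half shows the post at (203,190), standing in line over the tongue at (202,150). The scene half shows the pot and cup upright in the bath at (567,150), and the gripper is clear. I'll hand in.

```bash
python3 -c "
from bench import robot
print(robot.sign_off())"
```

```text
the job is handed in; nothing more can be done
None
```

I handed the job in at about 35 s: the pot is in the bath, the cup is in the pot, and the collar post is over the locked tongue to within about 3° in the pictures. The sign-off returned no verdict.

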